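# Shut a case that stands open on its locked folding stay

### The arm

A 7-joint arm with a two-finger parallel gripper is mounted at the origin on the work surface. World frame = base frame: x ahead of the robot, y to its left, z up, the work surface at z = 0. Lengths are in m, angles in rad, forces in N, time in s.
With the tool pointing down it reaches from about 0.35 to 0.9 m from the base axis. Payload 8.1 kg.
Tool frame: the origin (TCP) lies between the finger pads; the fingertips stand 19 mm ahead of it and the grasp point (between the pads) is the TCP (env.tip_reach is the distance from the TCP to the fingertips, in m); y points along the fingers, x is the direction in which the jaws open and shut, and the axes are right-handed (so a half turn about y gives the same grasp; the last joint's range is limited). The gripper opens to 92 mm and grips with 3 to 60 N. Pads are 19 mm wide; open, the fingers measure 130 mm over their backs; the gripper's body (75 mm by 190 mm) begins 47 mm behind the grasp point.
Start: joints at [-1.339, 0.434, 0.025, 1.573, -0.012, 1.134, -0.075], TCP at [0.205, 0.59, 0.246] pointing down, gripper open.
Joint ranges: [-2.62, 2.62], [-0.44, 2.09], [-1.27, 1.32], [0.08, 2.57], [-1.32, 4.46], [0.12, 2], [-2.74, 2.74]. Speed limits (rad/s): [2.22, 2.22, 3.01, 3.01, 3.14, 3.14, 3.14].

### API

Orientations are given as a unit quaternion [x, y, z, w].
In Python, from workcell import env, viewer gives the robot as it stands.
- The arm moves only by the shell command python3 -m creep 'ROWS' [FORCE]. ROWS is JSON, a list of rows, each an object of numbers: "rx", "ry", "rz": the turn, a rotation vector about the tool's x, y, z in degrees; "dx", "dy", "dz": the shift along the tool's x, y, z in m; "hand": the gripper's target within -1 to 1 (shut at 1, half-way at 0, fully open at -1). In form: [{"rx": .., "ry": .., "rz": .., "dx": .., "dy": .., "dz": .., "hand": ..}, ...]. A call has 1 to 12 rows; each row shifts and turns the pose as measured when the row begins, along the tool's axes as they then stand; what a row does not reach is not made up. A row lasts 1/12 s, in which the tool goes at most 41.7 mm and 7.16 degrees, less where a joint would pass 70% of its speed; a pose out of reach is approached as far as the arm can. A call with a gripper value outside its range is refused whole. The fingers move at their own pace and stop on an object; FORCE is the grip in N (left out, the last holds). Time passes only in rows, so rows that do not move let the fingers close. It gives the time, the measured TCP pose, the force and the opening at its end, in the units of the state.
- env.get_obs(): the state, without advancing time (a new reading comes with each control period).
- viewer.get_image(name): name is "side" or "top" or "wrist"; returns a dict with "frame" (480x640x3 uint8, red, green, blue), "K" (3x3 intrinsics, pixels), "rvec" (rotation vector, rad) and "tvec" (3), from world to camera coordinates, as OpenCV has them. Camera axes: x right, y down, z forward; pixel columns grow to the right and rows downward; lengths in m; the calibration is good to about 2 mm. A picture is of the moment at which its call begins. There is no depth.
- env.hand_in(): hands the job in, once; it reports no verdict.
The state is a dict: "time": time; "q": joint angles; "joint_vel": joint speeds; "joint_torque": joint torques, N m; "tcp_pos": TCP position; "tcp_rot": TCP orientation; "ft_force": force on the tool from outside, world axes, zero at the start; "torque": the same for the moment, N m; "gripper_width": opening from 0.0 (shut) to 1.0 (fully open).
Only numpy, scipy, OpenCV 4.12 (cv2) and the standard library are available. Lean on these libraries where they do the work, as an engineer would, in place of code of your own. Each camera call takes 0.05 s, during which the arm holds its last target.

### The job

Shut the oak case properly: ease the knee of its brass folding stay back through straight, so that the lid lifts off its lock and the stay folds, then bring the lid down under control, never letting it drop, and press the front firmly down onto its rubber seal until the catch holds it fully home. Use no more force than each step needs, since the stay is thin brass and the lid light, and leave the hull in the case and everything else on the desk as it lies.

Things in the scene. Friction and masses are not known exactly. Their poses are not given: they have to be found in the camera images.
- case: open-topped oak case, 280 mm long (its x) by 180 mm deep (its y) by 85 mm high to the rim, walls 9 mm, fixed to the desk. Origin: centre of its underside. The lid is hinged along the rim of its -y side; its front, with the catch in the middle, is the +y side; the stay is inside its +x end
- hinge (a point): point on the hinge line of the lid, at the middle of its length, at the height of the rim (85 mm above the desk); the hinge line runs along the case's x
- lid (a joint): angle of the lid in rad: 0 shut on the rim, growing as it opens; 1.3 to 1.4 where it stands locked, about 0.03 more when the stay is straight. Oak board 280 x 180 x 12 mm, about 0.45 kg; pressing the board with over 30 N is too much. Friction in the stay holds it where it is left above about 0.9 rad; lower down it drops by itself
- pull (a point): centre of the brass ball knob (18 mm across, on an 8 mm stem) at the middle of the lid's front edge, 30 mm out from the edge, 210 mm from the hinge line, 6 mm above the lid's underside. Points up when the lid stands open, level to the case's +y when it is shut
- lid_edge (a point): point on the lid's outer (upper when shut) face, middle of its length, 12 mm in from the front edge, a place to press. Coming down, the lid lands on the catch at about 0.07 rad (11 mm open here); 5 to 9 N takes it past, then a rubber seal on the front rim resists: about 15 to 19 N brings it onto the rim, where the catch holds it. Let go earlier, it springs back 2 to 4 mm
- knee_knob (a point): centre of the brass finger knob on the stay's knee pivot: a cylinder 13 mm across, 23 mm long, axis parallel to the hinge line, sticking out from the stay towards the middle of the case. Locked, it stands about 45 mm above the rim and 90 mm in front of the hinge line. Two flat brass arms (3 x 11 mm, 85 mm between pivots) join it to the case wall and to the lid
- stay_knee (a joint): angle of the knee in rad: 0 folded (lid shut), 2.86 straight, 3.22 locked at its stop past straight (or up to 0.1 less). To unlock push the knob towards the hinge side, at first 20 deg below level, 35 mm on 40 deg below: 15 mm brings it straight and lifts the lid a little, then it folds down and the lid sinks. Takes 3 to 10 N; a push or grip over 20 N bends the stay
- hull: tiny pine ship hull painted black, 100 x 22 x 22 mm, lying on the case's floor away from the stay; origin at the centre of its underside; leave it there
- bottle_stand: clear glass bottle 72 mm thick and 270 mm long lying along its x in a slotted oak stand, top at 107 mm, fixed; origin at the centre of the stand's underside; fragile
- tweezers_long: brass tweezers with bent tips, 180 mm long, lying flat; origin under the middle
- tweezers_short: brass tweezers with bent tips, 130 mm long, lying flat; origin under the middle
- probe: bone-handled steel probe, 165 mm long, lying flat; origin under its ferrule
- glue_jar: small glue jar, 48 mm across, 55 mm tall; origin at the centre of its underside
- spool: pine thread spool, 30 mm across, 32 mm tall, upright; origin at the centre of its underside

How it is judged:
On the way:
1. the stay is off its lock and its knee folded past straight, the lid still standing (value of joint stay_knee below 2.6 rad and value of joint lid above 0.6 rad), for 0.1 s.
At the end, for the whole second after the job is handed in: the lid is shut and held by its catch (lid angle under 0.012 rad, so within 2 mm of the rim at the front) and at rest, the stay folded inside (knee under 0.4 rad), the hull within 20 mm of where it lay (value of joint lid below 0.012 rad and velocity of joint lid below 0.05 rad/s and value of joint stay_knee below 0.4 rad and distance of hull from where it was at the start of the episode below 0.02 m); the robot touches nothing.
It fails at once if the lid dropped: it fell faster than 1.5 rad/s (about 0.3 m/s at the front edge) before reaching the catch (value of joint lid above 0.06 rad and velocity of joint lid below -1.5 rad/s).
It fails at once if the stay was bent: more than 20 N on one of its brass arms, or more than 40 N in all on its knob (20 N a finger when gripped) (contact force between any of the fingers, the arm and stay_knee_c0 above 20 N or contact force between any of the fingers, the arm and stay_lower_c0 above 20 N or contact force between any of the fingers, the arm and stay_knee_c1 above 40 N).
It fails at once if the lid's board was pressed with more than 30 N (contact force between any of the fingers, the arm and lid_c6 above 30 N).
It fails at once if the glass bottle or its stand was touched harder than 3 N (contact force between any of the fingers, the arm and bottle_stand above 3 N).
It fails at once if a thing lying on the desk or in the case was moved more than 20 mm (distance of any of hull, tweezers_long, tweezers_short, probe, glue_jar, spool from where it was at the start of the episode above 0.02 m).
It also fails if it takes over 64 s, if anything falls off the work surface, if the arm or the gripper's body presses on something with over 40 N, if the wrist force passes 120 N, or if a joint passes its speed limit or range.

## Working session

There is one attempt and no reset: what is moved stays moved. The work goes in short steps, Python scripts to look and compute and a shell command to move; the robot and the scene stay as the last step left them, time stands still between calls to the robot, and variables do not carry over. Pictures are saved under pics/ and viewed, and the job is handed in when it is done.

```bash
ls; mkdir -p pics; python3 - <<'E'
from workcell import env, viewer
import cv2
print(env.get_obs(), env.tip_reach)
for n in ("side","top","wrist"):
    d=viewer.get_image(n); cv2.imwrite(f"pics/{n}0.png",d["frame"][:,:,::-1]); print(n,d["K"].tolist(),d["rvec"],d["tvec"])
E
```

```text
pics
{'time': 0.0, 'q': array([-1.33857954,  0.43520243,  0.02497654,  1.57410794, -0.01158515,
        1.13399213, -0.07508572]), 'joint_vel': array([ 0.00066361,  0.00057523,  0.0007157 ,  0.00074158, -0.00020477,
       -0.00121748,  0.00046228]), 'joint_torque': array([ 1.14288876e-03, -6.67848158e+01,  9.85860229e-01, -3.14448345e+01,
       -6.03726762e-02,  4.31689317e-02,  1.65378033e-04]), 'tcp_pos': array([0.20527143, 0.58981511, 0.24495357]), 'tcp_rot': array([ 0.57669845,  0.40926425, -0.41009757, -0.57597019]), 'ft_force': array([-0.58767236,  1.32468143, -0.6731078 ]), 'torque': array([0.03544493, 0.02272954, 0.00642133]), 'gripper_width': 1.001048570774915} 0.019
side [[526.1507290951879, 0.0, 317.84933528342737], [0.0, 526.1507290951879, 237.5597491645634], [0.0, 0.0, 1.0]] [ 0.4620975  -2.74826195  1.13719984] [0.51075969 0.19044471 1.07417526]
top [[458.6082652582064, 0.0, 320.63593563360484], [0.0, 458.6082652582064, 240.28585539471842], [0.0, 0.0, 1.0]] [ 2.13832148 -2.1862145   0.11765661] [0.00574104 0.54401918 1.04264783]
wrist [[354.5190604604842, 0.0, 317.825339449886], [0.0, 354.5190604604842, 234.8004473278609], [0.0, 0.0, 1.0]] [-2.34271836 -1.66750441 -0.26066323] [-0.62471163 -0.03796915  0.39133467]
```

View pics/side0.png

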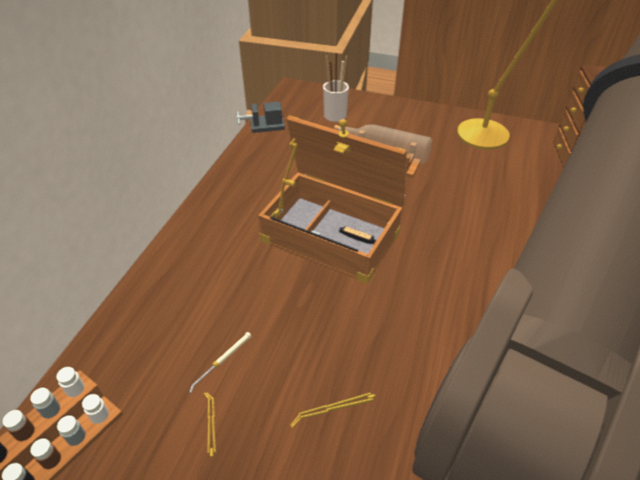

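View pics/top0.png

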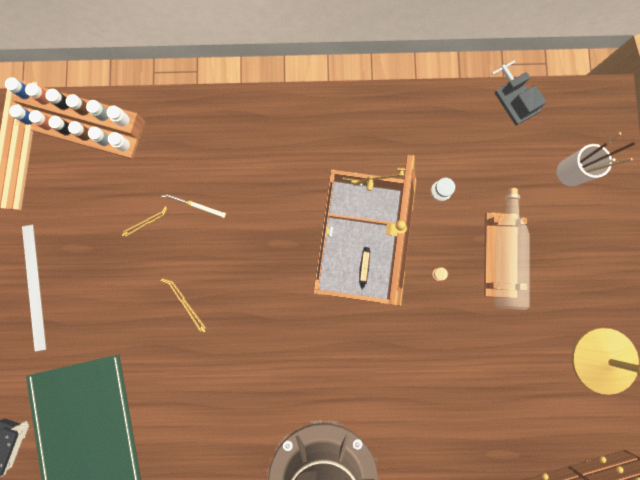

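View pics/wrist0.png

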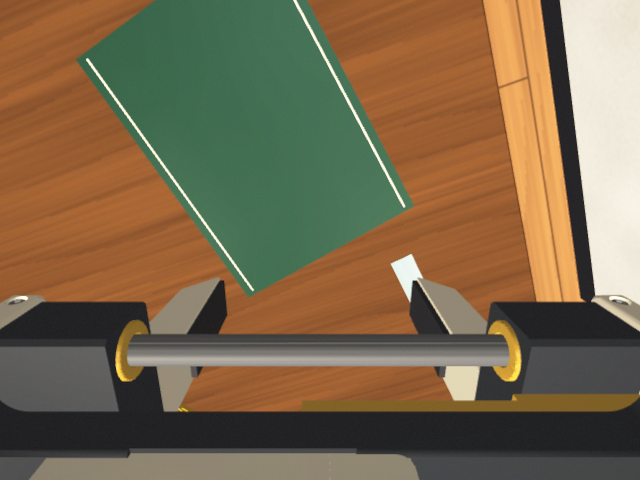

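```bash
cat > h.py <<'E'
from workcell import env, viewer
import cv2, numpy as np
from scipy.spatial.transform import Rotation as R
def img(n,name=None,crop=None,s=1):
    d=viewer.get_image(n)
    if name:
        f=d["frame"][:,:,::-1]
        if crop: f=f[crop[1]:crop[3],crop[0]:crop[2]]
        f=cv2.resize(f,None,fx=s,fy=s,interpolation=cv2.INTER_CUBIC)
        cv2.imwrite("pics/"+name,f)
    return d
def proj(d,p):
    return cv2.projectPoints(np.float64(p).reshape(-1,1,3),d["rvec"],d["tvec"],d["K"],None)[0].reshape(-1,2)
def onplane(d,uv,z):
    Rm=cv2.Rodrigues(np.float64(d["rvec"]))[0]; t=np.float64(d["tvec"]).ravel()
    c=-Rm.T@t; r=Rm.T@np.linalg.inv(d["K"])@np.array([uv[0],uv[1],1.])
    return c+r*(z-c[2])/r[2]
def ray(d,uv):
    Rm=cv2.Rodrigues(np.float64(d["rvec"]))[0]; t=np.float64(d["tvec"]).ravel()
    r=Rm.T@np.linalg.inv(d["K"])@np.array([uv[0],uv[1],1.])
    return -Rm.T@t, r/np.linalg.norm(r)
def tri(obs):
    A=np.zeros((3,3));b=np.zeros(3)
    for d,uv in obs:
        c,r=ray(d,uv);P=np.eye(3)-np.outer(r,r);A+=P;b+=P@c
    return np.linalg.solve(A,b)
E
python3 - <<'E'
from h import *
img("top","t1.png",(300,145,460,310),4.5/1.25)
img("side","s1.png",(235,100,435,290),4)
E
```

```text
(no output)
```

View pics/t1.png

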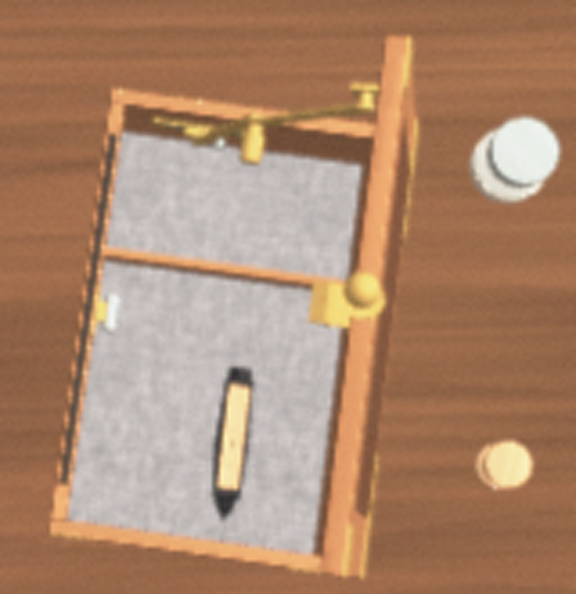

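View pics/s1.png

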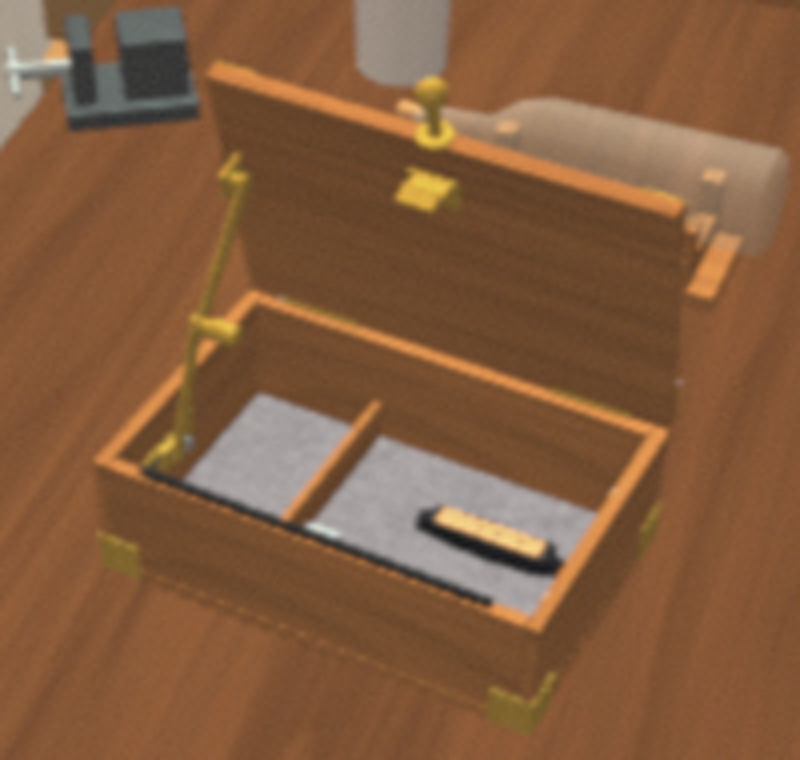

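```bash
cat > fit.py <<'E'
from h import *
from scipy.optimize import least_squares
S=viewer.get_image("side");T=viewer.get_image("top")
def sc(u,v): return (235+u/4,100+v/4)
def tc(u,v): return (300+u/3.6,145+v/3.6)
z=.085;pts=[]
loc=dict(fp=(.14,.09),fm=(-.14,.09),bp=(.14,-.09),bm=(-.14,-.09))
ob=[(S,sc(101,460),'fp'),(S,sc(540,628),'fm'),(S,sc(253,296),'bp'),(S,sc(663,432),'bm'),(T,tc(116,90),'fp'),(T,tc(53,533),'fm')]
def W(p,l): 
    c,s=np.cos(p[2]),np.sin(p[2]); return np.array([p[0]+c*l[0]-s*l[1],p[1]+s*l[0]+c*l[1],l[2]])
def res(p): return np.concatenate([proj(d,W(p,loc[k]+(z,)))[0]-uv for d,uv,k in ob])
r=least_squares(res,[.5,-.1,0]);p=r.x
print("case",p,np.degrees(p[2]),np.round(r.fun,1))
def C(w):
    c,s=np.cos(p[2]),np.sin(p[2]);d=np.array(w[:2])-p[:2];return np.array([c*d[0]+s*d[1],-s*d[0]+c*d[1],w[2]])
for n,a,b in(("pull",sc(431,92),tc(363,290)),("knobtip",sc(232,332),tc(256,158)),("knobbase",sc(197,325),tc(250,120)),("knob",sc(217,330),tc(253,140))):
    w=tri([(S,a),(T,b)]);print(n,w,"case:",C(w),proj(S,w)-a,proj(T,w)-b)
for n,uv,z in(("spool",tc(507,463),.03),("jar",tc(525,150),.055)): print(n,onplane(T,uv,z),C(onplane(T,uv,z)))
E
python3 fit.py
```

```text
case [ 0.54365934 -0.10053263 -0.16449986] -9.425147563434964 [-2.  -0.5  0.1  0.2 -0.4 -2.5  1.8 -1.  -0.6  0.2 -0.9  0.7]
pull [ 0.5373357  -0.14973515  0.29057212] case: [ 0.00181908 -0.04957386  0.29057212] [[-0.27488783 -0.04036188]] [[0.07808769 0.31643475]]
knobtip [ 0.64189783 -0.11756456  0.12771025] case: [ 0.09970144 -0.00071458  0.12771025] [[-0.02559153 -0.00520224]] [[0.0069779  0.02712319]]
knobbase [ 0.66358442 -0.11479527  0.12962739] case: [0.12064177 0.0055687  0.12962739] [[-0.50182254 -0.11007912]] [[0.13708022 0.5346431 ]]
knob [ 0.65183175 -0.11636599  0.12778443] case: [0.10930499 0.00209458 0.12778443] [[-0.47920264 -0.10155944]] [[0.13009169 0.50927086]]
spool [ 0.46006294 -0.28331142  0.03      ] [-0.05253621 -0.19400101  0.03      ]
jar [ 0.65957323 -0.29867866  0.055     ] [ 0.14679729 -0.1764892   0.055     ]
```

```bash
python3 - <<'E'
from h import *
P=np.array([.121,-.037]);L0=np.array([.036,.110]);r=np.hypot(*L0)
off=1.378-np.arctan2(L0[1],L0[0])
for t in range(20,75,5):
    k=P+.085*np.array([-np.sin(np.radians(t)),np.cos(np.radians(t))])
    d=np.hypot(*k); c=(r*r+d*d-.085**2)/(2*r*d)
    a=np.arctan2(k[1],k[0])+np.arccos(min(c,1)); l=r*np.array([np.cos(a),np.sin(a)])
    u=k-P;v=l-k; knee=2.86-np.arctan2(u[0]*v[1]-u[1]*v[0],u@v)*(1)
    print(t,"knob case y,z",np.round(k+[-.09,.085],4),"lid",round(a+off,3),"knee",round(knee,3), round(5.72-knee,3))
p=[.5437,-.1005,-.1645];yaw=p[2]
Rc=R.from_euler('z',yaw).as_matrix()
o=env.get_obs();Rt=R.from_quat(o['tcp_rot']);print(Rt.as_matrix().round(3))
for a in(30,45,60):
  a=np.radians(a);y=Rc@[0,-np.cos(a),-np.sin(a)]
  for s in(1,-1):
    x=Rc@[s,0,0];z=np.cross(x,y);M=R.from_matrix(np.c_[x,y,z]);print(a,s,np.degrees((Rt.inv()*M).as_rotvec()).round(1))
E
```

```text
20 knob case y,z [0.0019 0.1279] lid 1.354 knee 2.532 3.188
25 knob case y,z [-0.0049  0.125 ] lid 1.373 knee 2.689 3.031
30 knob case y,z [-0.0115  0.1216] lid 1.38 knee 2.857 2.863
35 knob case y,z [-0.0178  0.1176] lid 1.372 knee 3.038 2.682
40 knob case y,z [-0.0236  0.1131] lid 1.346 knee 3.237 2.483
45 knob case y,z [-0.0291  0.1081] lid 1.294 knee 3.458 2.262
50 knob case y,z [-0.0341  0.1026] lid 1.213 knee 3.705 2.015
55 knob case y,z [-0.0386  0.0968] lid 1.096 knee 3.984 1.736
60 knob case y,z [-0.0426  0.0905] lid 0.939 knee 4.293 1.427
65 knob case y,z [-0.046   0.0839] lid 0.749 knee 4.622 1.098
70 knob case y,z [-0.0489  0.0771] lid 0.547 knee 4.941 0.779
[[ 0.329 -0.    -0.944]
 [ 0.944 -0.     0.329]
 [-0.    -1.    -0.   ]]
0.5235987755982988 1 [-49.5  72.3  41.7]
0.5235987755982988 -1 [ 43.5 -89.5  51.7]
0.7853981633974483 1 [-37.2  75.8  31.4]
0.7853981633974483 -1 [ 32.8 -94.   38.9]
1.0471975511965976 1 [-24.9  78.3  21. ]
1.0471975511965976 -1 [ 21.9 -97.2  26. ]
```

```bash
python3 - <<'E'
from h import *
d=viewer.get_image("wrist");o=env.get_obs()
c,r=ray(d,(320,240));Rt=R.from_quat(o['tcp_rot']);print(Rt.inv().apply(c-o['tcp_pos']),Rt.inv().apply(r))
E
python3 -m creep '[{"ry":7,"dy":-0.005},{"ry":7,"dy":-0.005},{"ry":7,"dy":-0.005},{"ry":7,"dy":-0.005},{"ry":7,"dy":-0.005},{"ry":7,"dy":-0.005},{"ry":7,"dy":-0.005},{"ry":7,"dy":-0.005},{"ry":7,"dy":-0.005},{"ry":7,"dy":-0.005},{"ry":7,"hand":1},{"ry":2,"hand":1}]' 10
```

```text
[ 0.00025985 -0.13835398  0.08454892] [ 0.00664464  0.9472493  -0.3204288 ]invalid input
```

```bash
python3 -m creep '[{"rx":0,"ry":7,"rz":0,"dx":0,"dy":-0.005,"dz":0,"hand":0},{"rx":0,"ry":7,"rz":0,"dx":0,"dy":-0.005,"dz":0,"hand":1}]' 10; python3 -m creep '[{"ry":7,"dy":-0.005,"hand":1}]'
```

```text
time: 0.57
tcp_pos: [0.2054, 0.5895, 0.2547]
tcp_rot: [0.623, 0.335, -0.336, -0.622]
ft_force: [-0.4, -0.6, 1.3]
gripper_width: 0.9invalid input
```

```bash
python3 -m creep '[{"rx":0,"ry":7,"rz":0,"dx":0,"dy":-0.005,"dz":0,"hand":1},{"rx":0,"ry":7,"rz":0,"dx":0,"dy":-0.005,"dz":0,"hand":1},{"rx":0,"ry":7,"rz":0,"dx":0,"dy":-0.005,"dz":0,"hand":1},{"rx":0,"ry":7,"rz":0,"dx":0,"dy":-0.005,"dz":0,"hand":1},{"rx":0,"ry":7,"rz":0,"dx":0,"dy":-0.005,"dz":0,"hand":1},{"rx":0,"ry":7,"rz":0,"dx":0,"dy":-0.005,"dz":0,"hand":1},{"rx":0,"ry":7,"rz":0,"dx":0,"dy":-0.005,"dz":0,"hand":1},{"rx":0,"ry":7,"rz":0,"dx":0,"dy":-0.005,"dz":0,"hand":1},{"rx":0,"ry":7,"rz":0,"dx":0,"dy":-0.005,"dz":0,"hand":1}]' 10
cat > goal.py <<'E'
from h import *
import sys
# case frame goal of TCP: x y z, tilt below level; sign of tool x
P=[.5437,-.1005,-.1645];Rc=R.from_euler('z',P[2]).as_matrix()
def c2w(l): return Rc@np.array(l)+[P[0],P[1],0]
def w2c(w): return Rc.T@(np.array(w)-[P[0],P[1],0])
def report(l=None,tilt=45,s=1):
    o=env.get_obs();Rt=R.from_quat(o['tcp_rot'])
    a=np.radians(tilt);y=Rc@[0,-np.cos(a),-np.sin(a)];x=Rc@[s,0,0]
    M=R.from_matrix(np.c_[x,y,np.cross(x,y)])
    print("t",round(o['time'],2),"q",o['q'].round(2),"case tcp",w2c(o['tcp_pos']).round(4),"tip",w2c(o['tcp_pos']+.019*Rt.as_matrix()[:,1]).round(4),"F case",(Rc.T@o['ft_force']).round(1),"w",round(float(o['gripper_width']),3))
    print("turn needed",np.degrees((Rt.inv()*M).as_rotvec()).round(1))
    if l is not None:
        print("shift (tool axes)",Rt.inv().apply(c2w(l)-o['tcp_pos']).round(4))
if __name__=="__main__":
    v=[float(a) for a in sys.argv[1:]]
    report(v[:3] if len(v)>=3 else None,*(v[3:] or []))
E
python3 goal.py 0.1 0.11 0.23 45
```

```text
time: 1.32
tcp_pos: [0.205, 0.5892, 0.3016]
tcp_rot: [0.706, -0.049, 0.048, -0.704]
ft_force: [-0.1, -0.4, -0.3]
gripper_width: 0.252
t 1.32 q [-1.55  0.4   0.34  1.51 -0.14  1.25 -1.33] case tcp [-0.447   0.6249  0.3016] tip [-0.4471  0.6248  0.2826] F case [-0.1 -0.4 -0.3] w 0.252
turn needed [-44.8   1.5   0.5]
shift (tool axes) [ 0.5331  0.0725 -0.5292]
```

```bash
python3 -m creep '[{"rx":0,"ry":0,"rz":0,"dx":0.03,"dy":0,"dz":-0.02,"hand":1},{"rx":0,"ry":0,"rz":0,"dx":0.03,"dy":0,"dz":-0.02,"hand":1},{"rx":0,"ry":0,"rz":0,"dx":0.03,"dy":0,"dz":-0.02,"hand":1},{"rx":0,"ry":0,"rz":0,"dx":0.03,"dy":0,"dz":-0.02,"hand":1},{"rx":0,"ry":0,"rz":0,"dx":0.03,"dy":0,"dz":-0.02,"hand":1},{"rx":0,"ry":0,"rz":0,"dx":0.03,"dy":0,"dz":-0.02,"hand":1},{"rx":0,"ry":0,"rz":0,"dx":0.03,"dy":0,"dz":-0.02,"hand":1},{"rx":0,"ry":0,"rz":0,"dx":0.03,"dy":0,"dz":-0.02,"hand":1},{"rx":0,"ry":0,"rz":0,"dx":0.03,"dy":0,"dz":-0.02,"hand":1},{"rx":0,"ry":0,"rz":0,"dx":0.03,"dy":0,"dz":-0.02,"hand":1},{"rx":0,"ry":0,"rz":0,"dx":0.03,"dy":0,"dz":-0.02,"hand":1},{"rx":0,"ry":0,"rz":0,"dx":0.03,"dy":0,"dz":-0.02,"hand":1}]' 10; python3 goal.py 0.1 0.11 0.23 45
```

```text
time: 2.32
tcp_pos: [0.5309, 0.2986, 0.3013]
tcp_rot: [-0.704, 0.046, -0.043, 0.707]
ft_force: [0.1, -0.2, -0.5]
gripper_width: 0.007
t 2.32 q [-0.92  0.39  0.47  1.56 -0.19  1.24 -0.55] case tcp [-0.078   0.3916  0.3013] tip [-0.0781  0.3916  0.2823] F case [ 0.1 -0.2 -0.5] w 0.007
turn needed [-45.2   2.2   0.6]
shift (tool axes) [ 0.1676  0.0692 -0.2884]
```

Smooth. Now tilt, while moving over in x.

```bash
python3 -m creep '[{"rx":-6.5,"ry":0.3,"rz":0,"dx":0.024,"dy":-0.005,"dz":-0.01,"hand":1},{"rx":-6.5,"ry":0.3,"rz":0,"dx":0.024,"dy":0,"dz":-0.01,"hand":1},{"rx":-6.5,"ry":0.3,"rz":0,"dx":0.024,"dy":0,"dz":-0.01,"hand":1},{"rx":-6.5,"ry":0.3,"rz":0,"dx":0.024,"dy":0,"dz":-0.01,"hand":1},{"rx":-6.5,"ry":0.3,"rz":0,"dx":0.024,"dy":0,"dz":-0.01,"hand":1},{"rx":-6.5,"ry":0.3,"rz":0,"dx":0.024,"dy":0,"dz":-0.01,"hand":1},{"rx":-6.5,"ry":0.3,"rz":0,"dx":0.024,"dy":0,"dz":-0.01,"hand":1}]' 10; python3 goal.py 0.1 0.07 0.19 45
```

```text
time: 2.9
tcp_pos: [0.6966, 0.1927, 0.339]
tcp_rot: [0.926, -0.08, 0.042, -0.367]
ft_force: [1.3, -1.0, 1.5]
gripper_width: 0.005
t 2.9 q [-0.82  0.94  0.65  0.81  0.21  1.9  -0.45] case tcp [0.1028 0.3142 0.339 ] tip [0.1028 0.3004 0.326 ] F case [ 1.5 -0.8  1.5] w 0.005
turn needed [ 1.7 -1.4  0.1]
shift (tool axes) [-0.0016  0.2799 -0.0592]
```

```bash
python3 -m creep '[{"rx":0.2,"ry":-0.2,"rz":0,"dx":0,"dy":0.035,"dz":-0.0075,"hand":1},{"rx":0.2,"ry":-0.2,"rz":0,"dx":0,"dy":0.035,"dz":-0.0075,"hand":1},{"rx":0.2,"ry":-0.2,"rz":0,"dx":0,"dy":0.035,"dz":-0.0075,"hand":1},{"rx":0.2,"ry":-0.2,"rz":0,"dx":0,"dy":0.035,"dz":-0.0075,"hand":1},{"rx":0.2,"ry":-0.2,"rz":0,"dx":0,"dy":0.035,"dz":-0.0075,"hand":1},{"rx":0.2,"ry":-0.2,"rz":0,"dx":0,"dy":0.035,"dz":-0.0075,"hand":1},{"rx":0.2,"ry":-0.2,"rz":0,"dx":0,"dy":0.035,"dz":-0.0075,"hand":1}]' 10; python3 goal.py 0.1 0.038 0.164 45
python3 - <<'E'
from h import *
img("top","t2.png",(300,145,460,310),3.6)
img("wrist","w2.png")
img("side","s2.png",(205,80,405,270),4)
E
```

```text
time: 3.48
tcp_pos: [0.6781, -0.0066, 0.1859]
tcp_rot: [0.927, -0.061, 0.024, -0.37]
ft_force: [1.1, 0.1, 0.2]
gripper_width: 0.007
t 3.48 q [-0.74  0.86  0.63  1.41  0.29  1.31 -0.48] case tcp [0.1172 0.1146 0.1859] tip [0.1176 0.1009 0.1728] F case [1.  0.3 0.2] w 0.007
turn needed [1.5 1.4 1.4]
shift (tool axes) [-0.0198  0.0702 -0.0364]
```

View pics/w2.png

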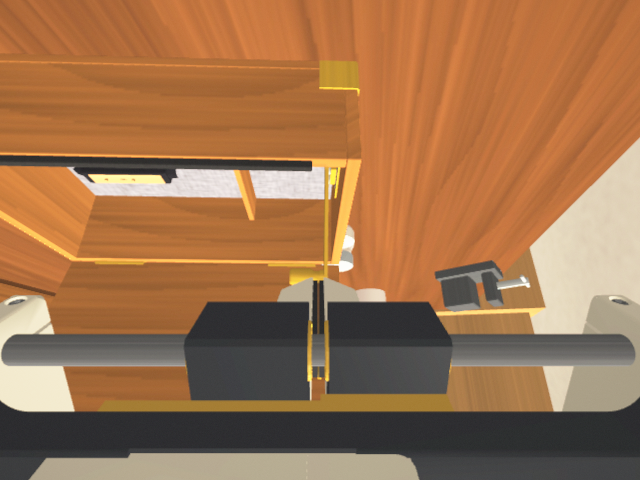

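View pics/s2.png

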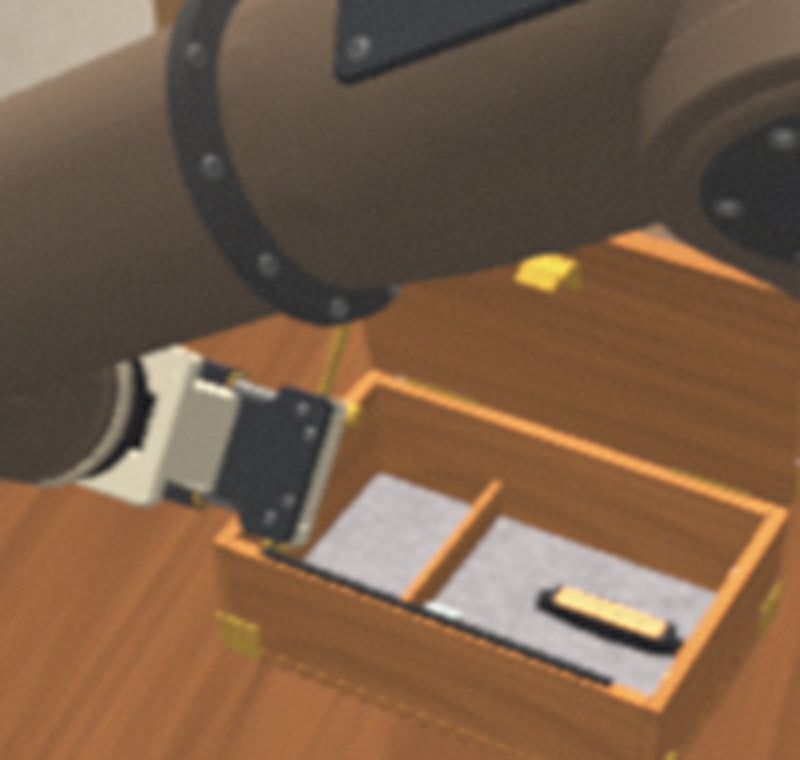

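View pics/t2.png

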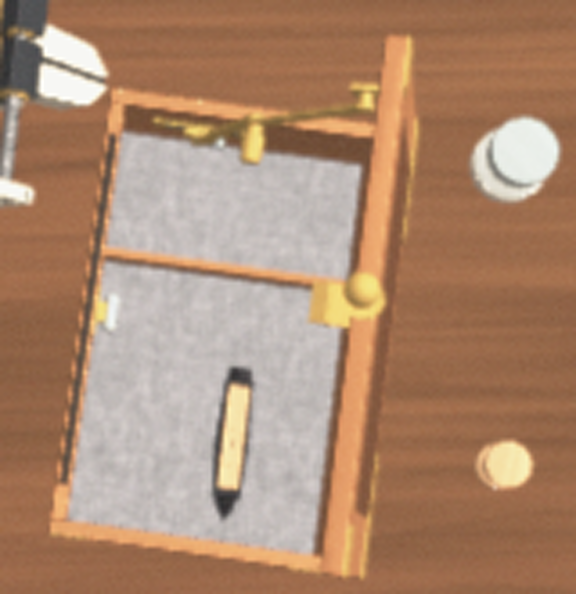

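```bash
python3 -m creep '[{"rx":0.7,"ry":0.7,"rz":0.7,"dx":-0.005,"dy":0.008,"dz":-0.014,"hand":1},{"rx":0.7,"ry":0.7,"rz":0.7,"dx":-0.005,"dy":0.01,"dz":-0.014,"hand":1},{"rx":0,"ry":0,"rz":0,"dx":0,"dy":0.01,"dz":-0.009,"hand":1}]' 10; python3 goal.py 0.106 0.038 0.164 45
python3 - <<'E'
from h import *
img("top","t3.png")
img("wrist","w3.png",(200,140,440,320),3.3)
E
```

```text
time: 3.88
tcp_pos: [0.6618, -0.0479, 0.1925]
tcp_rot: [0.921, -0.076, 0.03, -0.382]
ft_force: [0.0, -0.8, -0.9]
gripper_width: 0.007
t 3.88 q [-0.7   0.82  0.64  1.47  0.29  1.26 -0.46] case tcp [0.1079 0.0712 0.1925] tip [0.1079 0.0578 0.179 ] F case [ 0.2 -0.8 -0.9] w 0.007
turn needed [-0.   0.1 -0.1]
shift (tool axes) [-0.0019  0.0436 -0.0034]
```

View pics/t3.png

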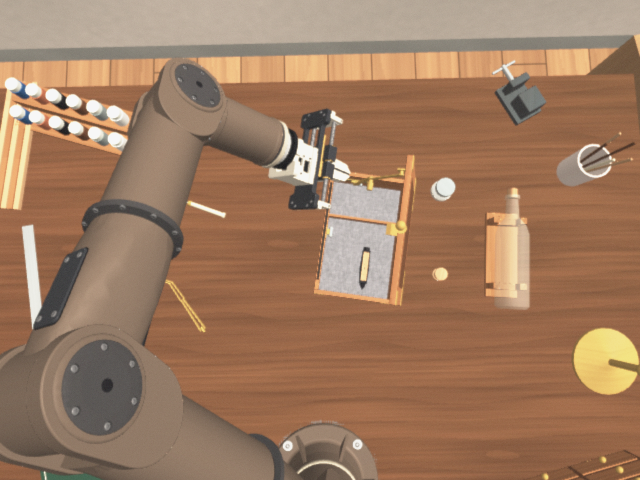

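View pics/w3.png

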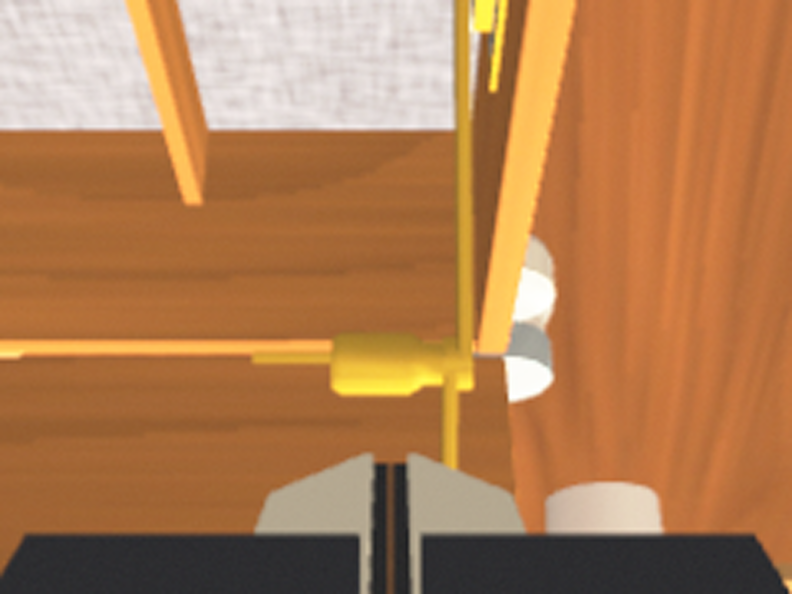

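```bash
python3 -m creep '[{"rx":0,"ry":0,"rz":0,"dx":-0.002,"dy":0.025,"dz":-0.004,"hand":1},{"rx":0,"ry":0,"rz":0,"dx":0,"dy":0.02,"dz":0,"hand":1},{"rx":0,"ry":0,"rz":0,"dx":0,"dy":0.005,"dz":0,"hand":1},{"rx":0,"ry":0,"rz":0,"dx":0,"dy":0.0,"dz":0,"hand":1}]' 10; python3 goal.py 0.106 0.020 0.146 45
python3 - <<'E'
from h import *
img("top","t4.png",(300,145,400,220),8)
img("wrist","w4.png",(200,140,440,320),3.3)
E
```

```text
time: 4.32
tcp_pos: [0.6553, -0.0842, 0.1593]
tcp_rot: [0.92, -0.074, 0.031, -0.383]
ft_force: [0.0, -0.6, 0.1]
gripper_width: 0.004
t 4.32 q [-0.67  0.83  0.64  1.55  0.31  1.16 -0.47] case tcp [0.1075 0.0343 0.1593] tip [0.1075 0.0209 0.1458] F case [ 0.1 -0.6  0.1] w 0.004
turn needed [-0.2  0.2  0.2]
shift (tool axes) [-0.0015  0.0195 -0.0008]
```

View pics/t4.png

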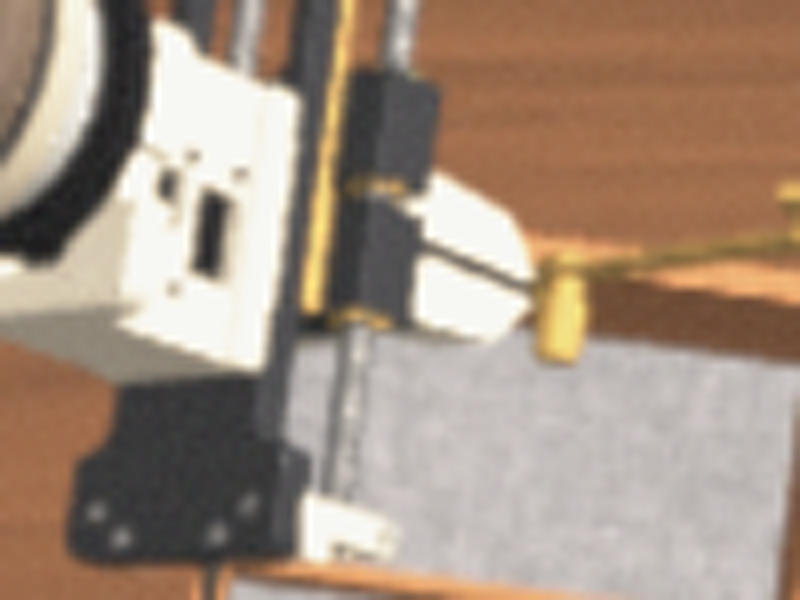

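View pics/w4.png

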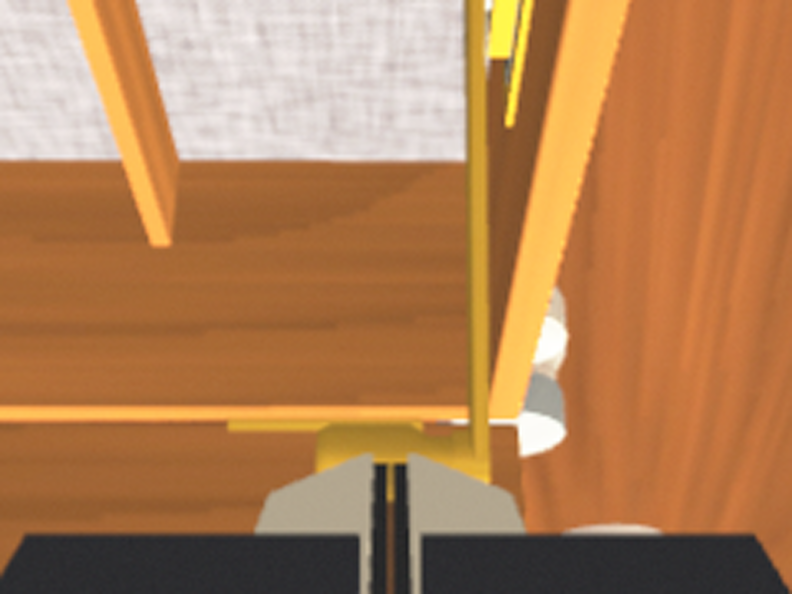

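```bash
python3 -m creep '[{"rx":0,"ry":0,"rz":0,"dx":-0.003,"dy":0.012,"dz":0,"hand":1},{"rx":0,"ry":0,"rz":0,"dx":0,"dy":0.003,"dz":0,"hand":1},{"rx":0,"ry":0,"rz":0,"dx":0,"dy":0.0,"dz":0,"hand":1}]' 10; python3 goal.py
python3 -m creep '[{"rx":0,"ry":0,"rz":0,"dx":0,"dy":0.003,"dz":0,"hand":1},{"rx":0,"ry":0,"rz":0,"dx":0,"dy":0.0,"dz":0,"hand":1}]' 10; python3 goal.py
```

```text
time: 4.67
tcp_pos: [0.6542, -0.0888, 0.1502]
tcp_rot: [0.92, -0.07, 0.031, -0.384]
ft_force: [0.7, -0.4, -0.2]
gripper_width: 0.001
t 4.67 q [-0.67  0.84  0.64  1.56  0.31  1.13 -0.47] case tcp [0.1071 0.0296 0.1502] tip [0.1073 0.0162 0.1367] F case [ 0.8 -0.3 -0.2] w 0.001
turn needed [-0.3  0.3  0.6]
time: 4.83
tcp_pos: [0.6551, -0.0892, 0.1487]
tcp_rot: [0.92, -0.069, 0.031, -0.385]
ft_force: [-0.2, -0.6, -0.3]
gripper_width: 0.007
t 4.83 q [-0.67  0.84  0.64  1.57  0.31  1.12 -0.47] case tcp [0.108  0.0294 0.1487] tip [0.1083 0.016  0.1352] F case [-0.1 -0.7 -0.3] w 0.007
turn needed [-0.4  0.3  0.7]
```

```bash
python3 -m creep '[{"rx":0,"ry":0,"rz":0,"dx":-0.002,"dy":0.004,"dz":-0.003,"hand":1},{"rx":0,"ry":0,"rz":0,"dx":-0.001,"dy":0.004,"dz":-0.003,"hand":1}]' 10; python3 goal.py
python3 -m creep '[{"rx":0,"ry":0,"rz":0,"dx":0,"dy":0.004,"dz":-0.003,"hand":1}]' 10; python3 goal.py
```

```text
time: 5.0
tcp_pos: [0.6519, -0.0968, 0.1474]
tcp_rot: [0.92, -0.067, 0.032, -0.385]
ft_force: [-1.1, 4.1, 1.4]
gripper_width: 0.007
t 5.0 q [-0.66  0.83  0.64  1.58  0.32  1.1  -0.47] case tcp [0.1061 0.0214 0.1474] tip [0.1064 0.008  0.1339] F case [-1.8  3.9  1.4] w 0.007
turn needed [-0.5  0.4  0.9]
time: 5.08
tcp_pos: [0.6514, -0.1009, 0.1465]
tcp_rot: [0.92, -0.067, 0.032, -0.386]
ft_force: [0.3, 5.3, 1.0]
gripper_width: 0.003
t 5.08 q [-0.66  0.83  0.64  1.59  0.32  1.09 -0.47] case tcp [0.1063 0.0173 0.1465] tip [0.1066 0.004  0.1329] F case [-0.6  5.3  1. ] w 0.003
turn needed [-0.6  0.4  1. ]
```

```bash
python3 -m creep '[{"rx":0,"ry":0,"rz":0,"dx":0,"dy":0.005,"dz":-0.002,"hand":1},{"rx":0,"ry":0,"rz":0,"dx":0,"dy":0.005,"dz":-0.002,"hand":1}]' 10; python3 goal.py
python3 -m creep '[{"rx":0,"ry":0,"rz":0,"dx":0,"dy":0.005,"dz":-0.002,"hand":1},{"rx":0,"ry":0,"rz":0,"dx":0,"dy":0.005,"dz":-0.0015,"hand":1}]' 10; python3 goal.py
python3 - <<'E'
from h import *
img("top","t5.png",(300,145,430,245),6)
img("wrist","w5.png",(200,140,440,320),3.3)
E
```

```text
time: 5.25
tcp_pos: [0.6501, -0.11, 0.1419]
tcp_rot: [0.919, -0.066, 0.032, -0.387]
ft_force: [-0.6, 5.5, 1.1]
gripper_width: 0.003
t 5.25 q [-0.65  0.83  0.64  1.6   0.32  1.07 -0.47] case tcp [0.1065 0.0081 0.1419] tip [ 0.1068 -0.0052  0.1283] F case [-1.5  5.3  1.1] w 0.003
turn needed [-0.7  0.5  1. ]
time: 5.42
tcp_pos: [0.649, -0.1186, 0.1363]
tcp_rot: [0.919, -0.065, 0.031, -0.388]
ft_force: [-0.7, 6.5, 0.7]
gripper_width: 0.005
t 5.42 q [-0.64  0.83  0.64  1.61  0.33  1.05 -0.46] case tcp [ 0.1068 -0.0006  0.1363] tip [ 0.1072 -0.0138  0.1227] F case [-1.8  6.3  0.7] w 0.005
turn needed [-0.9  0.5  1.1]
```

View pics/t5.png

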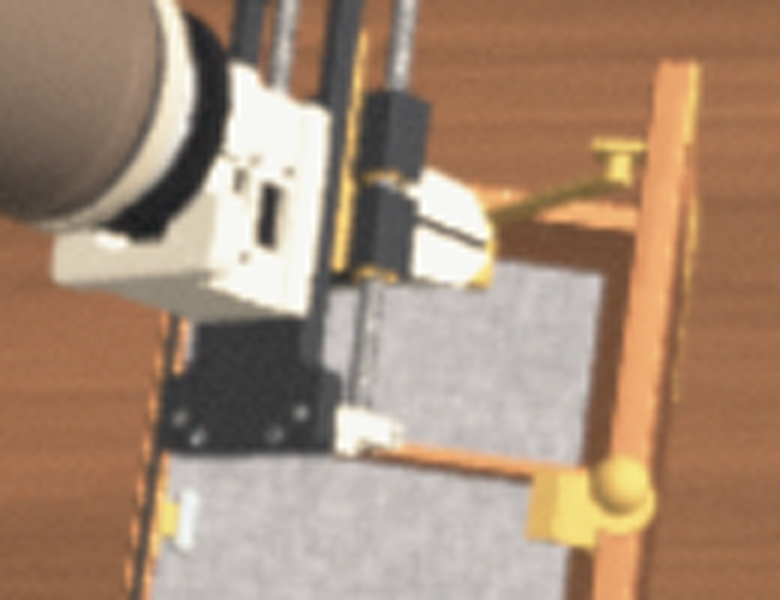

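View pics/w5.png

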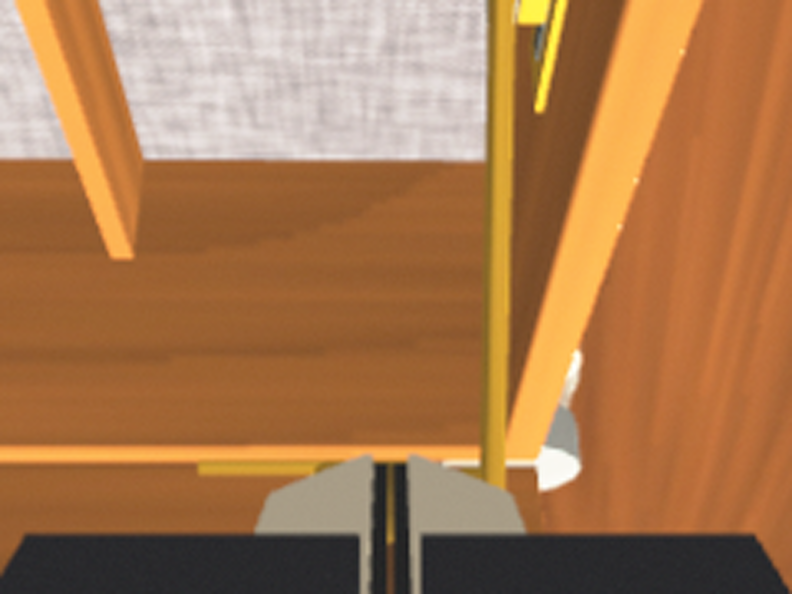

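```bash
python3 -m creep '[{"rx":0,"ry":0,"rz":0,"dx":-0.001,"dy":0.005,"dz":0.001,"hand":1},{"rx":0,"ry":0,"rz":0,"dx":0,"dy":0.005,"dz":0,"hand":1}]' 10; python3 goal.py
python3 -m creep '[{"rx":0,"ry":0,"rz":0,"dx":0,"dy":0.005,"dz":0,"hand":1},{"rx":0,"ry":0,"rz":0,"dx":0,"dy":0.005,"dz":0,"hand":1}]' 10; python3 goal.py
python3 - <<'E'
from h import *
img("top","t6.png",(300,145,430,245),6)
E
```

```text
time: 5.68
tcp_pos: [0.6478, -0.1263, 0.1298]
tcp_rot: [0.919, -0.065, 0.032, -0.387]
ft_force: [-1.5, 7.3, 2.6]
gripper_width: 0.005
t 5.68 q [-0.63  0.84  0.64  1.63  0.33  1.03 -0.47] case tcp [ 0.1069 -0.0084  0.1298] tip [ 0.1073 -0.0217  0.1162] F case [-2.7  6.9  2.6] w 0.005
turn needed [-0.8  0.4  1.2]
time: 5.85
tcp_pos: [0.6468, -0.1321, 0.1218]
tcp_rot: [0.919, -0.065, 0.032, -0.388]
ft_force: [-0.4, 7.8, 2.8]
gripper_width: 0.007
t 5.85 q [-0.62  0.85  0.64  1.63  0.33  1.01 -0.47] case tcp [ 0.1069 -0.0143  0.1218] tip [ 0.1073 -0.0275  0.1082] F case [-1.7  7.6  2.8] w 0.007
turn needed [-0.9  0.5  1.2]
```

View pics/t6.png

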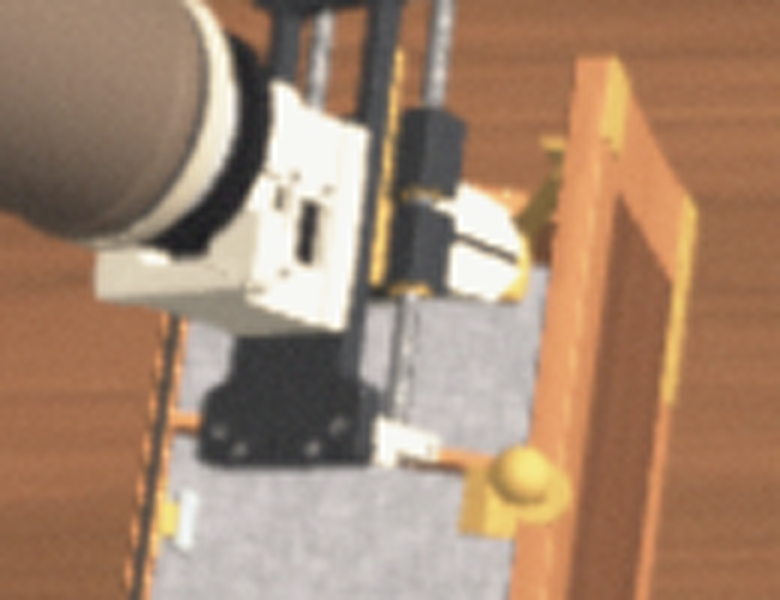

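```bash
cat > lid.py <<'E'
from goal import *
from scipy.optimize import minimize_scalar
import sys
def pull(th): 
    c,s=np.cos(th),np.sin(th); return c2w([0,-.09+.21*c-.006*s,.085+.21*s+.006*c])
def th(cam,uv):
    d=viewer.get_image(cam); f=lambda t:np.sum((proj(d,pull(t))[0]-uv)**2)
    r=minimize_scalar(f,bounds=(-.1,1.5),method='bounded');return r.x,proj(d,pull(r.x))[0]
if __name__=="__main__": print(th(sys.argv[1],(float(sys.argv[2]),float(sys.argv[3]))))
E
python3 lid.py top 387 224.2; python3 lid.py top 400.8 225.6;  python3 -c "
from h import *
img('side','s6.png',(235,80,435,270),4)"
```

```text
(np.float64(1.230528463600001), array([386.89016967, 225.41388305]))
(np.float64(1.347320481398188), array([400.66959933, 226.79182486]))
```

View pics/s6.png

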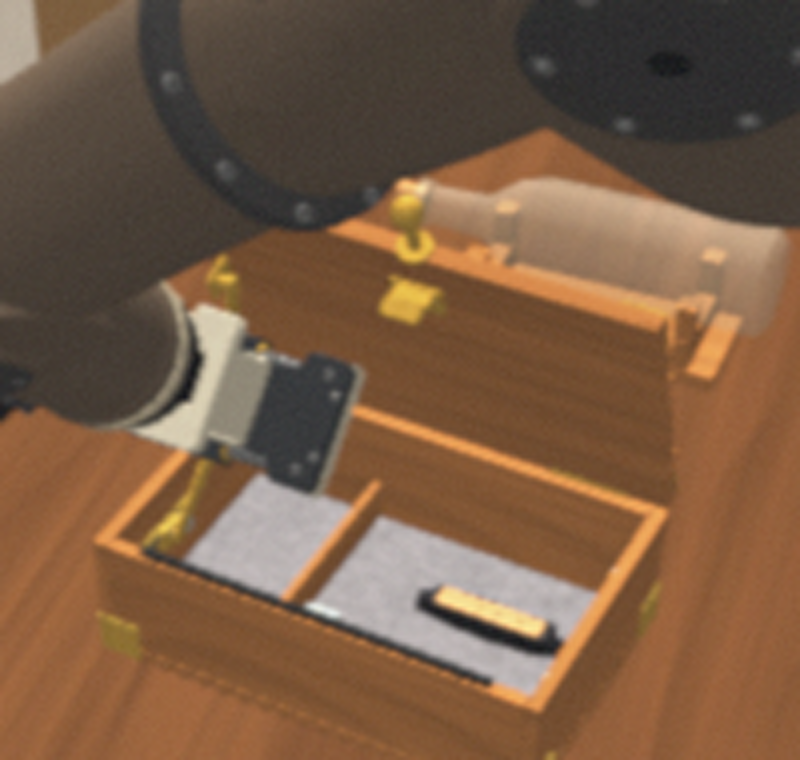

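```bash
python3 -m creep '[{"rx":0,"ry":0,"rz":0,"dx":0,"dy":-0.01,"dz":0,"hand":1},{"rx":0,"ry":0,"rz":0,"dx":0,"dy":-0.02,"dz":0,"hand":1},{"rx":0,"ry":0,"rz":0,"dx":0,"dy":-0.03,"dz":0,"hand":1},{"rx":0,"ry":0,"rz":0,"dx":0,"dy":-0.03,"dz":0,"hand":0},{"rx":0,"ry":0,"rz":0,"dx":0,"dy":-0.03,"dz":0,"hand":-0.2},{"rx":0,"ry":0,"rz":0,"dx":0,"dy":0,"dz":0,"hand":-0.2}]' 10; python3 goal.py 0 0.02 0.33 45
python3 -c "
from h import *
img('top','t7.png',(300,145,430,245),6)"
```

```text
time: 6.55
tcp_pos: [0.6559, -0.0513, 0.2143]
tcp_rot: [0.92, -0.07, 0.032, -0.384]
ft_force: [0.6, 0.2, -1.0]
gripper_width: 0.175
t 6.55 q [-0.72  0.78  0.65  1.49  0.31  1.27 -0.45] case tcp [0.1026 0.0669 0.2143] tip [0.1028 0.0535 0.2007] F case [ 0.5  0.3 -1. ] w 0.175
turn needed [-0.4  0.2  0.6]
shift (tool axes) [-0.1024 -0.0505 -0.1143]
```

View pics/t7.png

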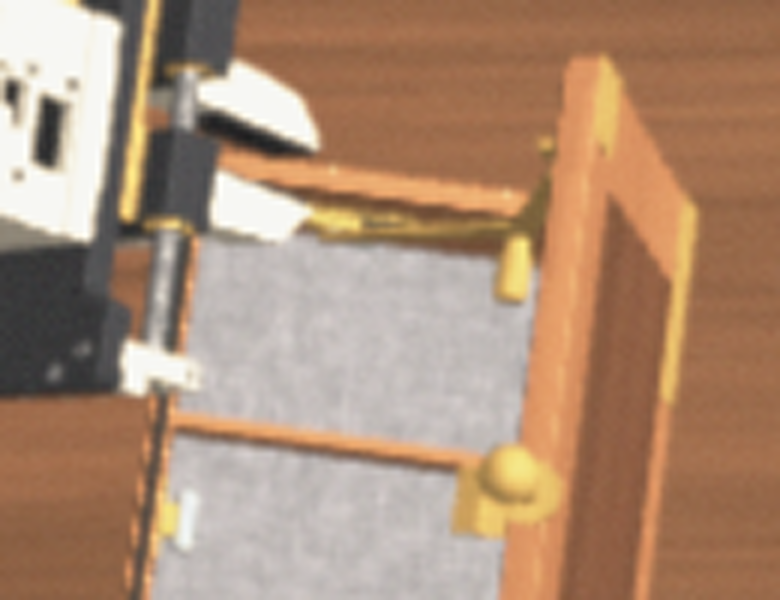

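```bash
python3 lid.py top 385.3 223.8; python3 -m creep '[{"rx":0,"ry":0,"rz":0,"dx":-0.01,"dy":-0.02,"dz":-0.01,"hand":-0.3},{"rx":0,"ry":0,"rz":0,"dx":-0.01,"dy":-0.02,"dz":-0.02,"hand":-0.3},{"rx":0,"ry":0,"rz":0,"dx":-0.02,"dy":-0.01,"dz":-0.02,"hand":-0.3},{"rx":0,"ry":0,"rz":0,"dx":-0.02,"dy":0,"dz":-0.02,"hand":-0.3},{"rx":0,"ry":0,"rz":0,"dx":-0.02,"dy":0,"dz":-0.02,"hand":-0.3},{"rx":0,"ry":0,"rz":0,"dx":-0.02,"dy":0,"dz":-0.02,"hand":-0.3},{"rx":0,"ry":0,"rz":0,"dx":0,"dy":0,"dz":0,"hand":-0.3}]' 10; python3 goal.py 0 0.02 0.33 45
python3 -c "
from h import *
img('top','t8.png',(270,145,430,265),5)
img('wrist','w8.png')"
```

```text
(np.float64(1.2156895252584414), array([385.17153512, 225.26068603]))
time: 7.23
tcp_pos: [0.5378, -0.092, 0.3237]
tcp_rot: [0.922, -0.081, 0.028, -0.378]
ft_force: [0.4, -1.5, -0.1]
gripper_width: 0.648
t 7.23 q [-0.85  0.49  0.74  1.71  0.44  1.35 -0.45] case tcp [-0.0072  0.0074  0.3237] tip [-0.0074 -0.0061  0.3104] F case [ 0.6 -1.5 -0.1] w 0.648
turn needed [ 0.5  0.1 -0.7]
shift (tool axes) [ 0.007  -0.0134  0.0043]
```

View pics/t8.png

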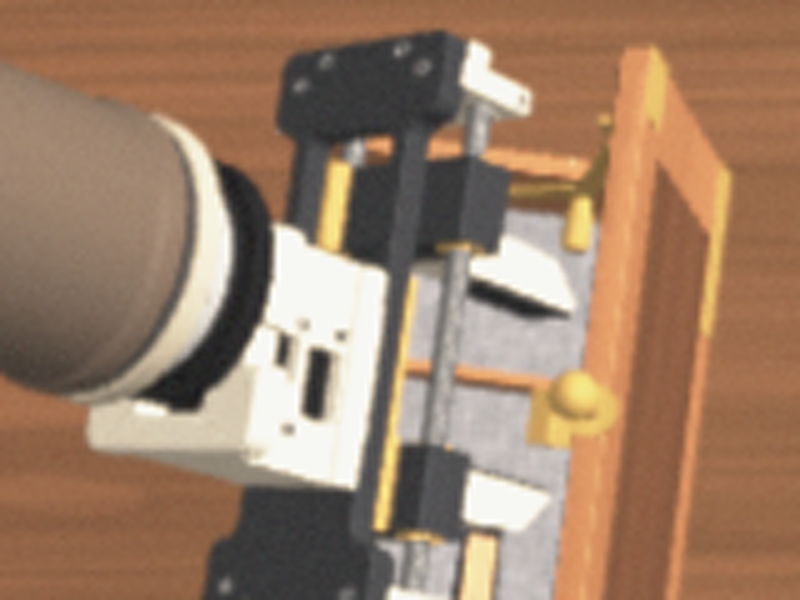

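View pics/w8.png

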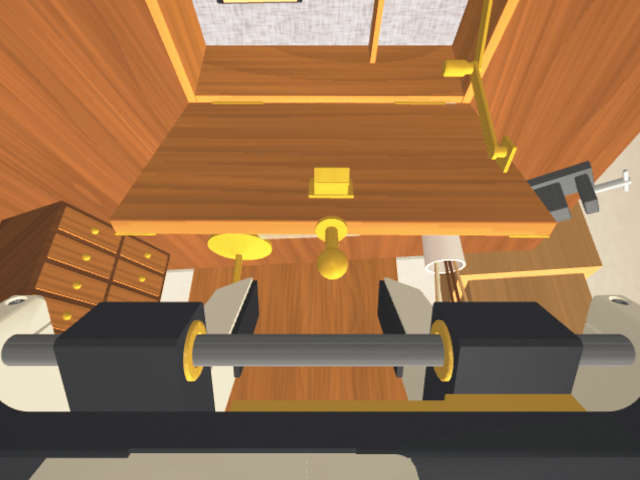

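```bash
python3 - <<'E'
from goal import *
T=viewer.get_image("top");Wd=viewer.get_image("wrist")
w=tri([(T,(384.8,224.2)),(Wd,(333,263))]);print(w2c(w),proj(T,w),proj(Wd,w))
y,z=w2c(w)[1]+.09,w2c(w)[2]-.085;print("lid",np.arctan2(z,y)-.0286,np.hypot(y,z))
o=env.get_obs();Rt=R.from_quat(o['tcp_rot']);print("ball in tool",Rt.inv().apply(w-o['tcp_pos']))
from lid import pull
print(w2c(pull(1.2157)), Rt.inv().apply(pull(1.2157)-o['tcp_pos']))
E
```

```text
[ 0.00298793 -0.02218412  0.28005347] [[384.85034789 223.91387299]] [[332.11883081 262.84436362]]
lid 1.20759125418094 0.20650629344657426
ball in tool [0.00721206 0.05338086 0.0046998 ]
[ 2.38697360e-17 -2.26127344e-02  2.83984815e-01] [0.00418482 0.05095115 0.00161773]
```

```bash
python3 -m creep '[{"rx":0.3,"ry":0,"rz":-0.5,"dx":0.003,"dy":0.015,"dz":0.002,"hand":-0.3},{"rx":0.3,"ry":0,"rz":-0.4,"dx":0.003,"dy":0.015,"dz":0.001,"hand":-0.3},{"rx":0,"ry":0,"rz":0,"dx":0,"dy":0.013,"dz":0,"hand":-0.3},{"rx":0,"ry":0,"rz":0,"dx":0,"dy":0.003,"dz":0,"hand":-0.3},{"rx":0,"ry":0,"rz":0,"dx":0,"dy":0,"dz":0,"hand":-0.3}]' 12; python3 goal.py 0.001 -0.0224 0.282 45
python3 -c "
from h import *
img('wrist','w9.png')
img('top','t9.png',(270,145,430,265),5)"
```

```text
time: 7.85
tcp_pos: [0.5467, -0.117, 0.2808]
tcp_rot: [0.922, -0.069, 0.027, -0.381]
ft_force: [-0.2, 0.5, 0.1]
gripper_width: 0.651
t 7.85 q [-0.8   0.53  0.73  1.77  0.44  1.22 -0.46] case tcp [ 0.0056 -0.0158  0.2808] tip [ 0.0058 -0.0292  0.2674] F case [-0.3  0.5  0.1] w 0.651
turn needed [0.1 0.7 0.6]
shift (tool axes) [-0.0047  0.0038 -0.0055]
```

View pics/w9.png

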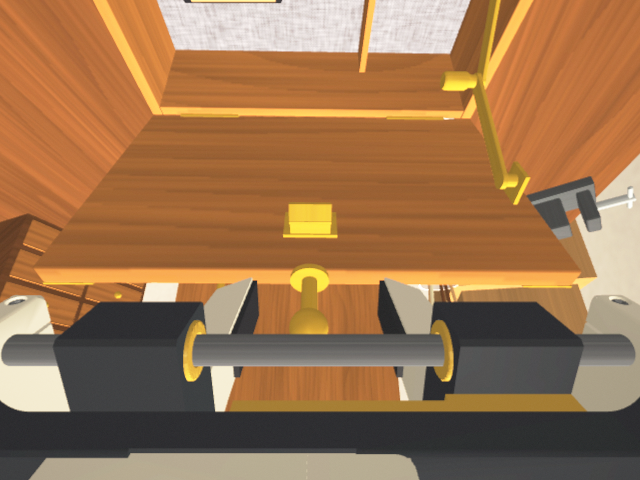

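View pics/t9.png

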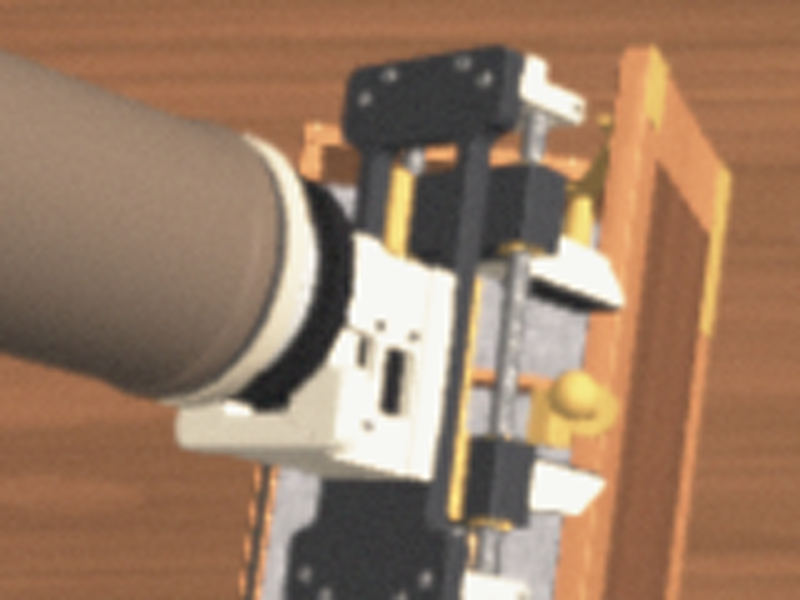

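```bash
python3 -m creep '[{"rx":0,"ry":0.4,"rz":0.4,"dx":-0.004,"dy":0.004,"dz":-0.004,"hand":-0.3},{"rx":0,"ry":0.3,"rz":0.2,"dx":-0.001,"dy":0.001,"dz":-0.002,"hand":-0.3},{"rx":0,"ry":0,"rz":0,"dx":0,"dy":0,"dz":0,"hand":0.2}]' 10; python3 goal.py 0.001 -0.0224 0.282 45
python3 -c "
from goal import *
d=viewer.get_image('wrist');o=env.get_obs();print(proj(d,o['tcp_pos']),proj(d,c2w([0.001,-.0224,.282])))
img('wrist','w10.png',(220,200,420,400),3)"
```

```text
time: 8.2
tcp_pos: [0.5416, -0.1224, 0.2827]
tcp_rot: [0.921, -0.075, 0.032, -0.381]
ft_force: [-0.3, -0.5, 0.3]
gripper_width: 0.616
t 8.2 q [-0.8   0.52  0.73  1.77  0.44  1.22 -0.47] case tcp [ 0.0016 -0.022   0.2827] tip [ 0.0016 -0.0354  0.2693] F case [-0.2 -0.5  0.3] w 0.616
turn needed [ 0.1 -0.   0.1]
shift (tool axes) [-0.0006  0.0008  0.0002]
[[319.43128085 319.2514199 ]] [[318.14186448 317.93612756]]
```

View pics/w10.png

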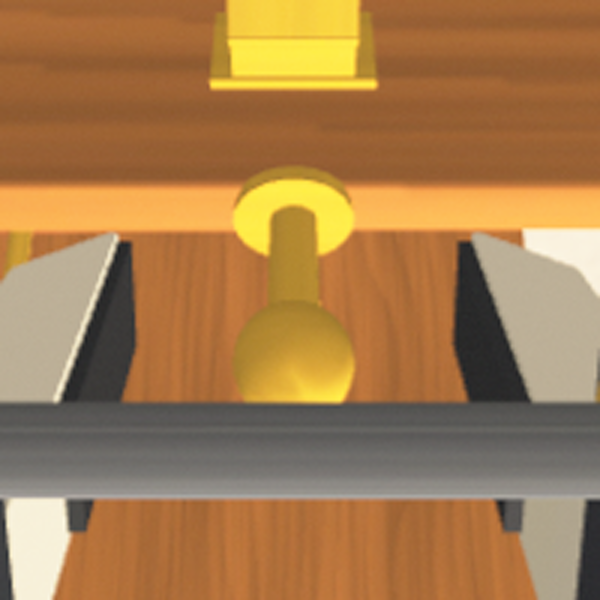

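```bash
python3 -m creep '[{"rx":0,"ry":0,"rz":0,"dx":0,"dy":0,"dz":0,"hand":0.4},{"rx":0,"ry":0,"rz":0,"dx":0,"dy":0,"dz":0,"hand":1},{"rx":0,"ry":0,"rz":0,"dx":0,"dy":0,"dz":0,"hand":1},{"rx":0,"ry":0,"rz":0,"dx":0,"dy":0,"dz":0,"hand":1},{"rx":0,"ry":0,"rz":0,"dx":0,"dy":0,"dz":0,"hand":1},{"rx":0,"ry":0,"rz":0,"dx":0,"dy":0,"dz":0,"hand":1},{"rx":0,"ry":0,"rz":0,"dx":0,"dy":0,"dz":0,"hand":1}]' 15; python3 goal.py 0.001 -0.0224 0.282 45
```

```text
time: 8.88
tcp_pos: [0.5417, -0.1213, 0.283]
tcp_rot: [0.921, -0.075, 0.031, -0.381]
ft_force: [-0.2, 0.3, 0.7]
gripper_width: 0.184
t 8.88 q [-0.8   0.52  0.73  1.77  0.44  1.22 -0.47] case tcp [ 0.0014 -0.0209  0.283 ] tip [ 0.0015 -0.0343  0.2695] F case [-0.3  0.2  0.7] w 0.184
turn needed [-0.   0.1  0.1]
shift (tool axes) [-0.0004  0.0018 -0.0004]
```

```bash
cat > arc.py <<'E'
from goal import *
import sys
def go(n=5,st=.009,tgt=None):
    o=env.get_obs();c=w2c(o['tcp_pos']);Rt=R.from_quat(o['tcp_rot'])
    v=c[1:]-[-.09,.085];r=np.hypot(*v);f=np.arctan2(v[1],v[0])
    print("t",round(o['time'],2),"r",round(r,4),"lid",round(f-.0286,3),"x",round(c[0],4),"F case",(Rc.T@o['ft_force']).round(1),"w",round(float(o['gripper_width']),3))
    q=c
    for i in range(n):
        f2=f-st/.2101*(i+1); g=np.array([.0012,-.09+.2101*np.cos(f2),.085+.2101*np.sin(f2)])
        print(" row",Rt.inv().apply(Rc@(g-q)).round(4),"lid",round(f2-.0286,3)); q=g
go(*[int(a) if i==0 else float(a) for i,a in enumerate(sys.argv[1:])])
E
python3 arc.py
```

```text
t 8.88 r 0.2097 lid 1.206 x 0.0014 F case [-0.3  0.2  0.7] w 0.184
 row [-0.0002 -0.0041  0.008 ] lid 1.164
 row [ 0.     -0.0034  0.0083] lid 1.121
 row [ 0.     -0.003   0.0085] lid 1.078
 row [ 0.     -0.0027  0.0086] lid 1.035
 row [ 0.     -0.0023  0.0087] lid 0.992
```

```bash
python3 -m creep '[{"rx":0,"ry":0,"rz":0,"dx":0,"dy":-0.004,"dz":0.008,"hand":1},{"rx":0,"ry":0,"rz":0,"dx":0,"dy":-0.0034,"dz":0.0083,"hand":1}]' 15; python3 arc.py 2
python3 -m creep '[{"rx":0,"ry":0,"rz":0,"dx":0,"dy":-0.003,"dz":0.0085,"hand":1},{"rx":0,"ry":0,"rz":0,"dx":0,"dy":-0.0027,"dz":0.0086,"hand":1}]' 15; python3 arc.py 5
```

```text
time: 9.05
tcp_pos: [0.5441, -0.1067, 0.2773]
tcp_rot: [0.921, -0.076, 0.033, -0.381]
ft_force: [-0.4, -0.5, 0.7]
gripper_width: 0.18
t 9.05 r 0.2098 lid 1.131 x 0.0014 F case [-0.4 -0.5  0.7] w 0.18
 row [-0.0002 -0.0034  0.0083] lid 1.088
 row [-0.     -0.0027  0.0086] lid 1.045
time: 9.22
tcp_pos: [0.5469, -0.09, 0.2691]
tcp_rot: [0.921, -0.076, 0.033, -0.381]
ft_force: [-0.9, -1.2, 1.1]
gripper_width: 0.177
t 9.22 r 0.2099 lid 1.041 x 0.0014 F case [-0.7 -1.3  1.1] w 0.177
 row [-0.0002 -0.0025  0.0086] lid 0.998
 row [-0.     -0.002   0.0088] lid 0.956
 row [-0.     -0.0016  0.0089] lid 0.913
 row [-0.     -0.0012  0.0089] lid 0.87
 row [-0.     -0.0008  0.009 ] lid 0.827
```

```bash
python3 -c "
from h import *
img('wrist','w11.png',(160,100,480,340),2.4)"
```

```text
(no output)
```

View pics/w11.png

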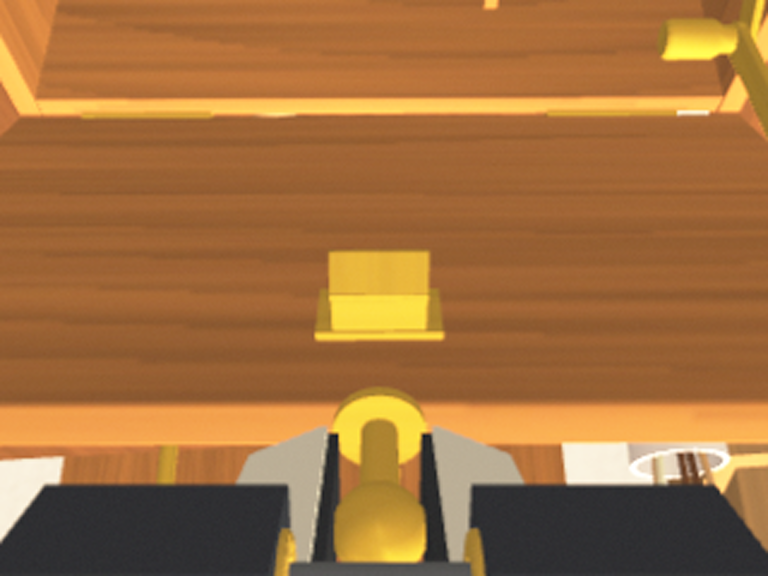

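```bash
python3 -m creep '[{"rx":0,"ry":0,"rz":0,"dx":0,"dy":-0.0025,"dz":0.0086,"hand":1},{"rx":0,"ry":0,"rz":0,"dx":0,"dy":-0.002,"dz":0.0088,"hand":1},{"rx":0,"ry":0,"rz":0,"dx":0,"dy":-0.0016,"dz":0.0089,"hand":1},{"rx":0,"ry":0,"rz":0,"dx":0,"dy":-0.0012,"dz":0.0089,"hand":1}]' 20; python3 arc.py 4
```

```text
time: 9.6
tcp_pos: [0.5524, -0.056, 0.2462]
tcp_rot: [0.921, -0.076, 0.032, -0.381]
ft_force: [1.4, -2.8, -2.3]
gripper_width: 0.177
t 9.6 r 0.2105 lid 0.844 x 0.0013 F case [ 1.8 -2.5 -2.3] w 0.177
 row [-0.0001 -0.0002  0.009 ] lid 0.801
 row [-0.     -0.0002  0.009 ] lid 0.758
 row [-0.      0.0002  0.009 ] lid 0.715
 row [-0.      0.0006  0.009 ] lid 0.672
```

```bash
python3 -m creep '[{"rx":0,"ry":0,"rz":0,"dx":0,"dy":0,"dz":0.009,"hand":1},{"rx":0,"ry":0,"rz":0,"dx":0,"dy":0.0001,"dz":0.009,"hand":1},{"rx":0,"ry":0,"rz":0,"dx":0,"dy":0.0004,"dz":0.009,"hand":1},{"rx":0,"ry":0,"rz":0,"dx":0,"dy":0.0008,"dz":0.009,"hand":1}]' 20; python3 arc.py 4
```

```text
time: 9.93
tcp_pos: [0.5572, -0.0271, 0.2166]
tcp_rot: [0.921, -0.075, 0.032, -0.381]
ft_force: [0.1, -1.3, -0.6]
gripper_width: 0.177
t 9.93 r 0.2107 lid 0.646 x 0.0013 F case [ 0.3 -1.3 -0.6] w 0.177
 row [-0.0001  0.0018  0.0088] lid 0.603
 row [0.     0.0016 0.0089] lid 0.56
 row [0.     0.0019 0.0088] lid 0.517
 row [0.     0.0023 0.0087] lid 0.474
```

```bash
python3 -m creep '[{"rx":0,"ry":0,"rz":0,"dx":0,"dy":0.0018,"dz":0.0088,"hand":1},{"rx":0,"ry":0,"rz":0,"dx":0,"dy":0.0018,"dz":0.0088,"hand":1},{"rx":0,"ry":0,"rz":0,"dx":0,"dy":0.0021,"dz":0.0088,"hand":1},{"rx":0,"ry":0,"rz":0,"dx":0,"dy":0.0025,"dz":0.0087,"hand":1}]' 20; python3 arc.py 4
python3 -c "
from h import *
img('side','s12.png',(235,80,435,270),4)"
```

```text
time: 10.27
tcp_pos: [0.561, -0.0047, 0.1821]
tcp_rot: [0.921, -0.074, 0.031, -0.382]
ft_force: [-0.4, 0.0, 0.6]
gripper_width: 0.172
t 10.27 r 0.211 lid 0.45 x 0.0013 F case [-0.4 -0.1  0.6] w 0.172
 row [-0.0001  0.0038  0.0082] lid 0.407
 row [0.     0.0033 0.0084] lid 0.364
 row [0.     0.0036 0.0082] lid 0.321
 row [0.     0.004  0.0081] lid 0.278
```

View pics/s12.png

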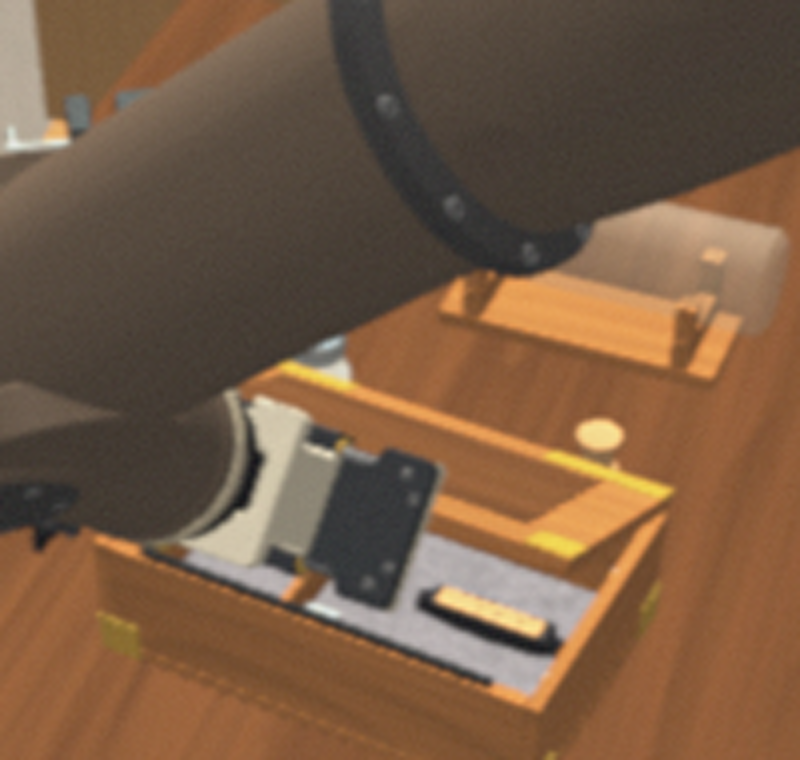

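```bash
python3 -m creep '[{"rx":0,"ry":0,"rz":0,"dx":0,"dy":0.0036,"dz":0.0083,"hand":1},{"rx":0,"ry":0,"rz":0,"dx":0,"dy":0.0034,"dz":0.0083,"hand":1},{"rx":0,"ry":0,"rz":0,"dx":0,"dy":0.0038,"dz":0.0082,"hand":1}]' 20; python3 arc.py 3

```

```text
time: 10.57
tcp_pos: [0.5629, 0.0074, 0.1541]
tcp_rot: [0.92, -0.073, 0.031, -0.383]
ft_force: [-0.8, 0.8, -0.5]
gripper_width: 0.174
t 10.57 r 0.2112 lid 0.305 x 0.0013 F case [-0.9  0.7 -0.5] w 0.174
 row [-0.0001  0.0051  0.0075] lid 0.262
 row [0.     0.0045 0.0078] lid 0.219
 row [0.     0.0048 0.0076] lid 0.176
```

```bash
python3 -m creep '[{"rx":0,"ry":0,"rz":0,"dx":0,"dy":0.005,"dz":0.0075,"hand":1},{"rx":0,"ry":0,"rz":0,"dx":0,"dy":0.0047,"dz":0.0077,"hand":1},{"rx":0,"ry":0,"rz":0,"dx":0,"dy":0.005,"dz":0.0075,"hand":1}]' 20; python3 arc.py 3 .006

```

```text
time: 10.82
tcp_pos: [0.5642, 0.0152, 0.1249]
tcp_rot: [0.92, -0.073, 0.031, -0.384]
ft_force: [-0.4, 2.2, -0.8]
gripper_width: 0.173
t 10.82 r 0.2113 lid 0.161 x 0.0013 F case [-0.8  2.1 -0.8] w 0.173
 row [-0.0001  0.0044  0.0042] lid 0.133
 row [-0.      0.0036  0.0048] lid 0.104
 row [-0.      0.0037  0.0047] lid 0.076
```

```bash
python3 -m creep '[{"rx":0,"ry":0,"rz":0,"dx":0,"dy":0.0044,"dz":0.0044,"hand":1},{"rx":0,"ry":0,"rz":0,"dx":0,"dy":0.0038,"dz":0.0047,"hand":1},{"rx":0,"ry":0,"rz":0,"dx":0,"dy":0.002,"dz":0.002,"hand":1},{"rx":0,"ry":0,"rz":0,"dx":0,"dy":0,"dz":0,"hand":1}]' 20; python3 arc.py 3 .006

```

```text
time: 11.15
tcp_pos: [0.5647, 0.0179, 0.1057]
tcp_rot: [0.92, -0.072, 0.03, -0.384]
ft_force: [-0.9, 3.7, 1.1]
gripper_width: 0.178
t 11.15 r 0.2113 lid 0.07 x 0.0013 F case [-1.5  3.5  1.1] w 0.178
 row [-0.0001  0.0048  0.0038] lid 0.041
 row [0.     0.004  0.0044] lid 0.013
 row [0.     0.0042 0.0043] lid -0.016
```

```bash
python3 -m creep '[{"rx":0,"ry":0,"rz":0,"dx":0,"dy":0.0025,"dz":0.0015,"hand":1}]' 30; python3 arc.py 1 .006;  python3 -m creep '[{"rx":0,"ry":0,"rz":0,"dx":0,"dy":0.003,"dz":0.0025,"hand":1}]' 30; python3 arc.py 1 .006; python3 -m creep '[{"rx":0,"ry":0,"rz":0,"dx":0,"dy":0.003,"dz":0.003,"hand":1}]' 30; python3 arc.py 1 .006

```

```text
time: 11.23
tcp_pos: [0.5648, 0.018, 0.103]
tcp_rot: [0.92, -0.072, 0.03, -0.385]
ft_force: [-2.7, 11.9, 6.7]
gripper_width: 0.173
t 11.23 r 0.2112 lid 0.057 x 0.0014 F case [-4.6 11.3  6.7] w 0.173
 row [-0.0002  0.0048  0.0038] lid 0.028
time: 11.32
tcp_pos: [0.5648, 0.0184, 0.0994]
tcp_rot: [0.92, -0.071, 0.03, -0.385]
ft_force: [-2.8, 7.5, 7.8]
gripper_width: 0.172
t 11.32 r 0.2112 lid 0.039 x 0.0014 F case [-4.   7.   7.8] w 0.172
 row [-0.0002  0.0049  0.0037] lid 0.011
time: 11.4
tcp_pos: [0.5649, 0.0186, 0.0957]
tcp_rot: [0.92, -0.072, 0.03, -0.385]
ft_force: [-2.7, 4.8, 5.7]
gripper_width: 0.172
t 11.4 r 0.2112 lid 0.022 x 0.0014 F case [-3.5  4.3  5.7] w 0.172
 row [-0.0002  0.0049  0.0036] lid -0.006
```

```bash
python3 -m creep '[{"rx":0,"ry":0,"rz":0,"dx":0,"dy":0.002,"dz":0.0025,"hand":1}]' 30; python3 arc.py 1 .006;  python3 -m creep '[{"rx":0,"ry":0,"rz":0,"dx":0,"dy":0.002,"dz":0.0025,"hand":1}]' 30; python3 arc.py 1 .006
```

```text
time: 11.48
tcp_pos: [0.5649, 0.0188, 0.0931]
tcp_rot: [0.92, -0.072, 0.031, -0.385]
ft_force: [-3.7, 5.2, 10.9]
gripper_width: 0.175
t 11.48 r 0.2113 lid 0.01 x 0.0014 F case [-4.5  4.6 10.9] w 0.175
 row [-0.0002  0.005   0.0035] lid -0.019
time: 11.57
tcp_pos: [0.5649, 0.0188, 0.0911]
tcp_rot: [0.92, -0.072, 0.031, -0.384]
ft_force: [-4.1, 8.9, 15.0]
gripper_width: 0.174
t 11.57 r 0.2113 lid 0.0 x 0.0014 F case [-5.5  8.1 15. ] w 0.174
 row [-0.0002  0.0051  0.0035] lid -0.028
```

```bash
python3 -c "
from h import *
img('wrist','w13.png',(120,80,520,380),2)"
```

```text
(no output)
```

View pics/w13.png

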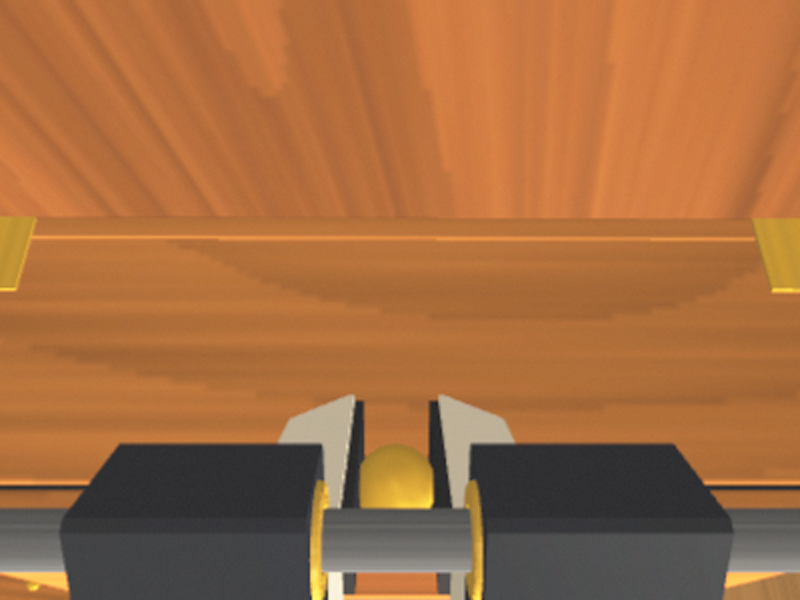

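```bash
python3 -m creep '[{"rx":0,"ry":0,"rz":0,"dx":0,"dy":0.0015,"dz":0.002,"hand":1}]' 30; python3 arc.py 1 .006; python3 -m creep '[{"rx":0,"ry":0,"rz":0,"dx":0,"dy":0.0012,"dz":0.002,"hand":1}]' 30; python3 arc.py 1 .006
```

```text
time: 11.7
tcp_pos: [0.5649, 0.0188, 0.09]
tcp_rot: [0.92, -0.072, 0.031, -0.384]
ft_force: [-4.9, 10.6, 18.9]
gripper_width: 0.171
t 11.7 r 0.2112 lid -0.005 x 0.0014 F case [-6.6  9.7 18.9] w 0.171
 row [-0.0002  0.005   0.0035] lid -0.034
time: 11.78
tcp_pos: [0.5649, 0.0189, 0.0894]
tcp_rot: [0.92, -0.073, 0.031, -0.383]
ft_force: [-4.8, 7.5, 17.6]
gripper_width: 0.172
t 11.78 r 0.2113 lid -0.008 x 0.0014 F case [-5.9  6.6 17.6] w 0.172
 row [-0.0002  0.0051  0.0034] lid -0.036
```

```bash
python3 -m creep '[{"rx":0,"ry":0,"rz":0,"dx":0,"dy":0,"dz":0,"hand":1},{"rx":0,"ry":0,"rz":0,"dx":0,"dy":-0.0005,"dz":-0.0005,"hand":1},{"rx":0,"ry":0,"rz":0,"dx":0,"dy":0,"dz":0,"hand":0.4},{"rx":0,"ry":0,"rz":0,"dx":0,"dy":0,"dz":0,"hand":0},{"rx":0,"ry":0,"rz":0,"dx":0,"dy":0,"dz":0,"hand":0}]' 30; python3 arc.py 1 .006; python3 -c "
from h import *
img('wrist','w14.png',(120,80,520,380),2)"
```

```text
time: 12.2
tcp_pos: [0.5649, 0.017, 0.0914]
tcp_rot: [0.921, -0.074, 0.032, -0.382]
ft_force: [-0.2, -0.7, -1.0]
gripper_width: 0.338
t 12.2 r 0.2095 lid 0.002 x 0.0016 F case [-0.1 -0.7 -1. ] w 0.338
 row [-0.0005  0.0037  0.0047] lid -0.026
```

View pics/w14.png

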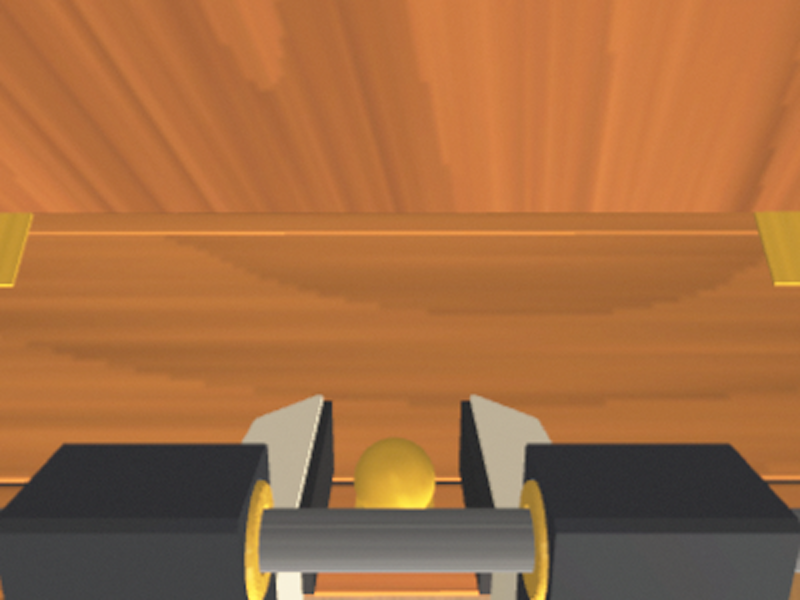

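```bash
python3 -m creep '[{"rx":0,"ry":0,"rz":0,"dx":0,"dy":-0.005,"dz":0,"hand":-0.2},{"rx":0,"ry":0,"rz":0,"dx":0,"dy":-0.015,"dz":0,"hand":-0.2},{"rx":0,"ry":0,"rz":0,"dx":0,"dy":-0.02,"dz":0,"hand":-0.2},{"rx":0,"ry":0,"rz":0,"dx":0,"dy":-0.02,"dz":0,"hand":-0.2},{"rx":0,"ry":0,"rz":0,"dx":0,"dy":-0.02,"dz":0,"hand":-0.2},{"rx":0,"ry":0,"rz":0,"dx":0,"dy":0,"dz":0,"hand":-0.2}]' 10; python3 goal.py; python3 -c "
from h import *
img('wrist','w15.png',(120,130,520,330),2)
img('side','s15.png',(235,100,435,290),4)"
```

```text
time: 12.75
tcp_pos: [0.5734, 0.0721, 0.152]
tcp_rot: [0.921, -0.076, 0.033, -0.38]
ft_force: [1.2, -0.3, -0.3]
gripper_width: 0.599
t 12.75 q [-0.92  0.81  0.61  1.61  0.24  1.28 -0.66] case tcp [0.001  0.1751 0.152 ] tip [0.001  0.1617 0.1386] F case [ 1.3 -0.1 -0.3] w 0.599
turn needed [ 0.2 -0.2  0. ]
```

View pics/w15.png

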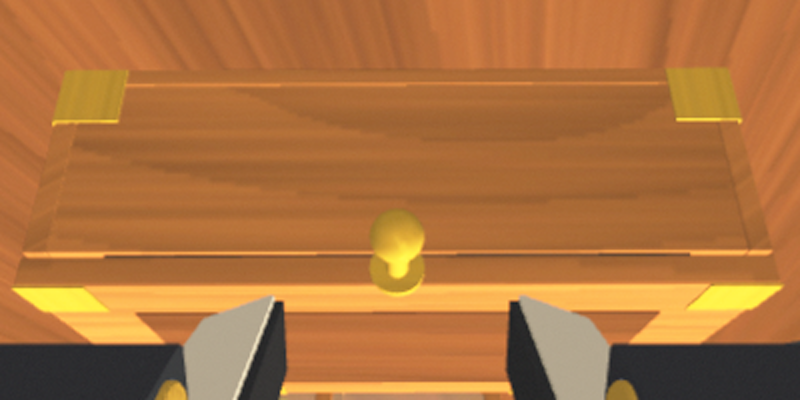

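View pics/s15.png

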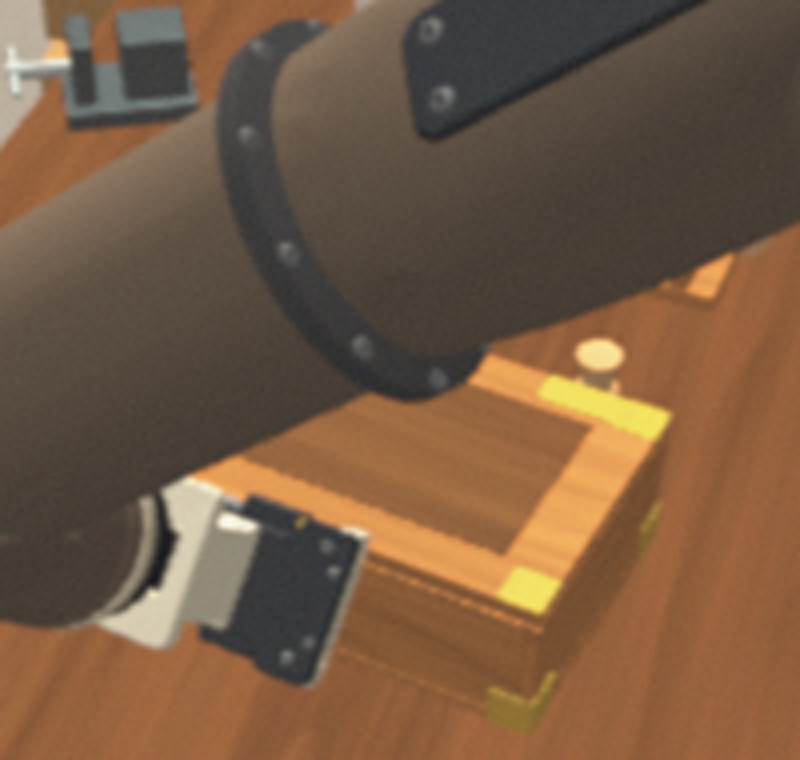

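```bash
python3 - <<'E'
from h import *
d=viewer.get_image('wrist');f=d['frame'][:,:,::-1]
a=cv2.resize(f[235:285,120:320],None,fx=4,fy=4,interpolation=cv2.INTER_NEAREST)
b=cv2.resize(f[235:285,320:520],None,fx=4,fy=4,interpolation=cv2.INTER_NEAREST)
cv2.imwrite('pics/w16.png',np.vstack([a,b]))
from goal import c2w
for z in(.085,.087,.097): print(z,proj(d,[c2w([x,.09,z]) for x in(-.1,0,.1)]).round(1).tolist())
print(proj(d,c2w([0,.12,.091])))
E
```

```text
0.085 [[183.2, 257.3], [319.1, 257.2], [455.3, 257.0]]
0.087 [[182.8, 259.9], [319.1, 259.7], [455.7, 259.5]]
0.097 [[180.4, 272.7], [319.1, 272.5], [458.2, 272.3]]
[[319.10382701 247.46971884]]
```

View pics/w16.png

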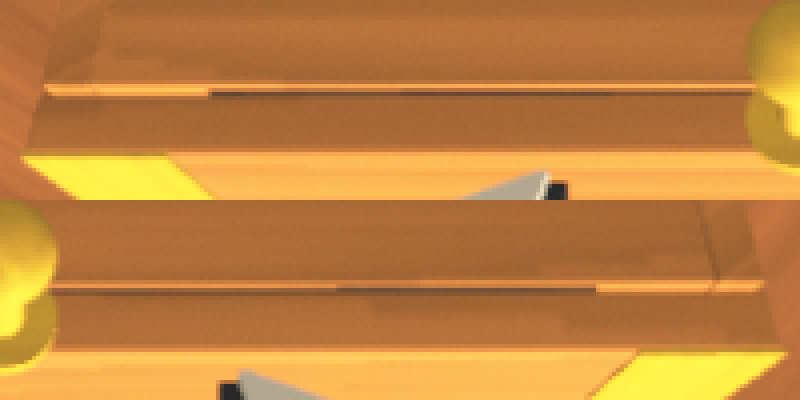

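```bash
python3 -m creep '[{"rx":0,"ry":0,"rz":0,"dx":0,"dy":0,"dz":-0.018,"hand":1},{"rx":0,"ry":0,"rz":0,"dx":0,"dy":0,"dz":-0.02,"hand":1},{"rx":0,"ry":0,"rz":0,"dx":0,"dy":0.01,"dz":-0.018,"hand":1},{"rx":0,"ry":0,"rz":0,"dx":0,"dy":0.02,"dz":0,"hand":1},{"rx":0,"ry":0,"rz":0,"dx":0,"dy":0.02,"dz":0,"hand":1},{"rx":0,"ry":0,"rz":0,"dx":0,"dy":0.015,"dz":0,"hand":1},{"rx":0,"ry":0,"rz":0,"dx":0,"dy":0.0,"dz":0,"hand":1},{"rx":0,"ry":0,"rz":0,"dx":0,"dy":0.0,"dz":0,"hand":1},{"rx":0,"ry":0,"rz":0,"dx":0,"dy":0.0,"dz":0,"hand":1}]' 10; python3 goal.py 0 .0834 .117; python3 -c "
from h import *
img('wrist','w17.png')"
```

```text
time: 13.65
tcp_pos: [0.5499, -0.0377, 0.1526]
tcp_rot: [0.923, -0.086, 0.034, -0.374]
ft_force: [0.1, 0.4, 0.6]
gripper_width: 0.019
t 13.65 q [-0.84  0.75  0.65  1.78  0.32  1.13 -0.63] case tcp [-0.0042  0.0629  0.1526] tip [-0.0045  0.0493  0.1394] F case [0.  0.5 0.6] w 0.019
turn needed [ 0.8 -0.8 -0.9]
shift (tool axes) [0.0038 0.0101 0.0399]
```

View pics/w17.png

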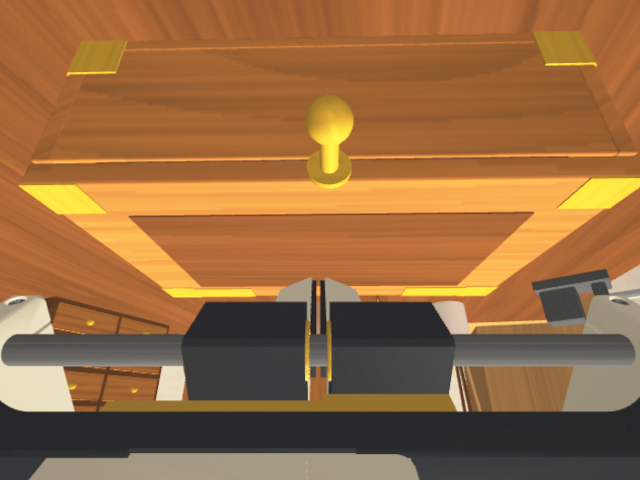

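```bash
python3 -m creep '[{"rx":0.4,"ry":-0.4,"rz":-0.4,"dx":0.002,"dy":0.002,"dz":0.017,"hand":1},{"rx":0.4,"ry":-0.4,"rz":-0.4,"dx":0.002,"dy":0.002,"dz":0.015,"hand":1},{"rx":0,"ry":0,"rz":0,"dx":0,"dy":0,"dz":0.001,"hand":1}]' 10; python3 goal.py 0 .0834 .117; python3 -m creep '[{"rx":0,"ry":0,"rz":0,"dx":0,"dy":0.002,"dz":0.002,"hand":1},{"rx":0,"ry":0,"rz":0,"dx":0,"dy":0.002,"dz":0.002,"hand":1}]' 10; python3 goal.py 0 .0834 .117
```

```text
time: 13.95
tcp_pos: [0.5599, -0.0147, 0.1253]
tcp_rot: [0.92, -0.074, 0.032, -0.383]
ft_force: [-0.9, 0.7, -1.0]
gripper_width: 0.005
t 13.95 q [-0.84  0.78  0.62  1.76  0.3   1.09 -0.64] case tcp [0.0019 0.0873 0.1253] tip [0.002  0.0739 0.1118] F case [-1.   0.5 -1. ] w 0.005
turn needed [-0.3  0.   0.2]
shift (tool axes) [-0.0019  0.0086  0.003 ]
time: 14.12
tcp_pos: [0.5606, -0.0124, 0.1183]
tcp_rot: [0.92, -0.073, 0.031, -0.383]
ft_force: [-0.8, -0.4, 9.7]
gripper_width: 0.007
t 14.12 q [-0.84  0.79  0.62  1.76  0.3   1.09 -0.65] case tcp [0.0022 0.0897 0.1183] tip [0.0023 0.0763 0.1048] F case [-0.8 -0.5  9.7] w 0.007
turn needed [-0.2  0.2  0.3]
shift (tool axes) [-0.0023  0.0053 -0.0036]
```

```bash
python3 -m creep '[{"rx":0,"ry":0,"rz":0,"dx":0,"dy":0.0015,"dz":0.0008,"hand":1}]' 10; python3 goal.py;python3 -m creep '[{"rx":0,"ry":0,"rz":0,"dx":0,"dy":0.0017,"dz":0.001,"hand":1}]' 10; python3 goal.py
```

```text
time: 14.2
tcp_pos: [0.5606, -0.0128, 0.1172]
tcp_rot: [0.921, -0.073, 0.03, -0.383]
ft_force: [-4.9, 8.2, 22.3]
gripper_width: 0.005
t 14.2 q [-0.84  0.8   0.62  1.77  0.3   1.08 -0.65] case tcp [0.0023 0.0893 0.1172] tip [0.0024 0.0759 0.1038] F case [-6.2  7.3 22.3] w 0.005
turn needed [-0.1  0.3  0.3]
time: 14.28
tcp_pos: [0.5608, -0.0129, 0.1168]
tcp_rot: [0.921, -0.072, 0.03, -0.382]
ft_force: [-6.6, 11.6, 25.6]
gripper_width: 0.005
t 14.28 q [-0.84  0.8   0.62  1.76  0.3   1.08 -0.65] case tcp [0.0025 0.0892 0.1168] tip [0.0026 0.0758 0.1033] F case [-8.4 10.4 25.6] w 0.005
turn needed [-0.   0.3  0.3]
```

```bash
python3 -m creep '[{"rx":0,"ry":0,"rz":0,"dx":0,"dy":-0.003,"dz":-0.002,"hand":1},{"rx":0,"ry":0,"rz":0,"dx":0,"dy":-0.015,"dz":-0.002,"hand":1},{"rx":0,"ry":0,"rz":0,"dx":0,"dy":-0.02,"dz":0,"hand":1},{"rx":0,"ry":0,"rz":0,"dx":0,"dy":-0.02,"dz":0.01,"hand":1},{"rx":0,"ry":0,"rz":0,"dx":0,"dy":-0.01,"dz":0.02,"hand":1},{"rx":0,"ry":0,"rz":0,"dx":0,"dy":0,"dz":0.02,"hand":1},{"rx":0,"ry":0,"rz":0,"dx":0,"dy":0,"dz":0,"hand":1}]' 10; python3 goal.py 0.001 .1751 .152
python3 - <<'E'
from h import *
from goal import c2w
d=viewer.get_image('wrist');f=d['frame'][:,:,::-1]
cv2.imwrite('pics/w18.png',cv2.resize(f[130:330,120:520],None,fx=2,fy=2))
for z in(.085,.087,.097): print(z,proj(d,[c2w([x,.09,z]) for x in(-.1,0,.1)]).round(1).tolist())
print(proj(d,c2w([0,.12,.091])))
E
```

```text
time: 14.87
tcp_pos: [0.5734, 0.0691, 0.1331]
tcp_rot: [0.921, -0.073, 0.031, -0.381]
ft_force: [-1.3, 0.8, -0.4]
gripper_width: 0.007
t 14.87 q [-0.91  0.83  0.6   1.63  0.24  1.24 -0.67] case tcp [0.0015 0.1721 0.1331] tip [0.0016 0.1587 0.1197] F case [-1.4  0.5 -0.4] w 0.007
turn needed [0.1 0.2 0.2]
shift (tool axes) [-0.0005 -0.0155 -0.0113]
0.085 [[175.6, 279.6], [316.0, 279.9], [455.7, 280.2]]
0.087 [[175.0, 282.3], [316.0, 282.6], [456.2, 282.9]]
0.097 [[172.4, 296.0], [315.9, 296.2], [458.8, 296.5]]
[[316.01607629 272.70109338]]
```

View pics/w18.png

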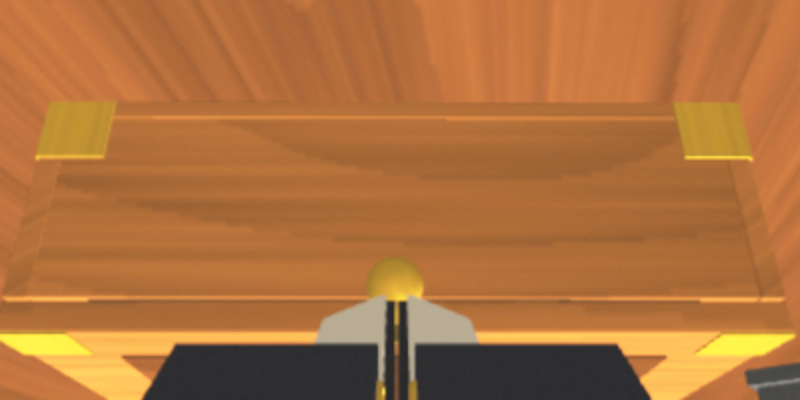

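```bash
python3 -m creep '[{"rx":0,"ry":0,"rz":0,"dx":0,"dy":-0.0155,"dz":-0.0113,"hand":1},{"rx":0,"ry":0,"rz":0,"dx":0,"dy":0,"dz":0,"hand":1},{"rx":0,"ry":0,"rz":0,"dx":0,"dy":0,"dz":0,"hand":1}]' 10; python3 goal.py 0.001 .1751 .152
python3 - <<'E'
from h import *
d=viewer.get_image('wrist');f=d['frame'][:,:,::-1]
a=cv2.resize(f[235:285,120:320],None,fx=4,fy=4,interpolation=cv2.INTER_NEAREST)
b=cv2.resize(f[235:285,320:520],None,fx=4,fy=4,interpolation=cv2.INTER_NEAREST)
cv2.imwrite('pics/w19.png',np.vstack([a,b]))
from goal import c2w
for z in(.085,.087,.097): print(z,proj(d,[c2w([x,.09,z]) for x in(-.1,0,.1)]).round(1).tolist())
E
```

```text
time: 15.17
tcp_pos: [0.5725, 0.0661, 0.1529]
tcp_rot: [0.923, -0.076, 0.03, -0.377]
ft_force: [-1.2, -0.6, 0.0]
gripper_width: 0.003
t 15.17 q [-0.91  0.8   0.61  1.62  0.25  1.27 -0.66] case tcp [0.0011 0.1691 0.1529] tip [0.0011 0.1556 0.1396] F case [-1.1 -0.8  0. ] w 0.003
turn needed [0.5 0.1 0. ]
shift (tool axes) [-0.0001 -0.0036  0.0048]
0.085 [[180.3, 251.3], [317.1, 251.7], [453.8, 252.1]]
0.087 [[179.8, 253.9], [317.1, 254.2], [454.3, 254.6]]
0.097 [[177.3, 266.7], [317.1, 267.1], [456.7, 267.4]]
```

View pics/w19.png

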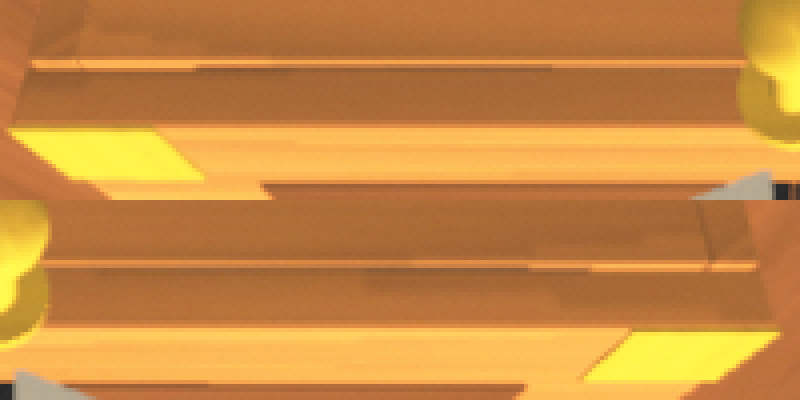

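```bash
python3 -m creep '[{"rx":-6,"ry":0,"rz":0,"dx":0,"dy":0,"dz":0,"hand":1},{"rx":-6,"ry":0,"rz":0,"dx":0,"dy":0,"dz":0,"hand":1},{"rx":-6,"ry":0,"rz":0,"dx":0,"dy":0,"dz":0,"hand":1},{"rx":-6,"ry":0,"rz":0,"dx":0,"dy":0,"dz":0,"hand":1},{"rx":0,"ry":0,"rz":0,"dx":0,"dy":0,"dz":0,"hand":1}]' 10; python3 goal.py 0.001 .17 .125 20
python3 - <<'E'
from h import *
img('wrist','w20.png')
E
```

```text
time: 15.63
tcp_pos: [0.5729, 0.0593, 0.1557]
tcp_rot: [0.982, -0.084, 0.016, -0.169]
ft_force: [-1.3, 0.3, -1.0]
gripper_width: 0.005
t 15.63 q [-0.99  1.06  0.68  1.51  0.38  1.49 -0.73] case tcp [0.0026 0.1624 0.1557] tip [0.0025 0.1445 0.1493] F case [-1.3  0.1 -1. ] w 0.005
turn needed [ 0.5 -0.3 -0.3]
shift (tool axes) [-0.0018  0.0031  0.0314]
```

View pics/w20.png

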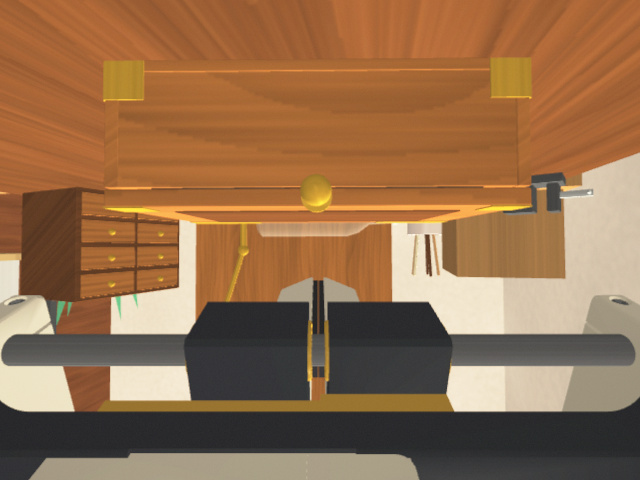

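Works; go down ~30 mm for a level look (z down = +dz).

```bash
python3 -m creep '[{"rx":0,"ry":0,"rz":0,"dx":0,"dy":0,"dz":0.012,"hand":1},{"rx":0,"ry":0,"rz":0,"dx":0,"dy":0,"dz":0.012,"hand":1},{"rx":0,"ry":0,"rz":0,"dx":0,"dy":0,"dz":0.006,"hand":1},{"rx":0,"ry":0,"rz":0,"dx":0,"dy":0,"dz":0,"hand":1}]' 10; python3 goal.py
python3 - <<'E'
from h import *
from goal import c2w
d=img('wrist','w21.png')
f=d['frame'][:,:,::-1]
P=proj(d,[c2w([x,.09,z]) for z in(.085,.087,.097) for x in(-.1,.1)]);print(P.round(1).tolist(), ray(d,(320,240))[0])
v=int(P[0][1]);a=cv2.resize(f[v-25:v+25,90:290],None,fx=4,fy=4,interpolation=cv2.INTER_NEAREST)
b=cv2.resize(f[v-25:v+25,350:550],None,fx=4,fy=4,interpolation=cv2.INTER_NEAREST)
cv2.imwrite('pics/w22.png',np.vstack([a,b]));print(v)
E
```

```text
time: 16.02
tcp_pos: [0.5765, 0.0662, 0.1297]
tcp_rot: [0.98, -0.087, 0.021, -0.177]
ft_force: [-0.8, 0.7, 0.6]
gripper_width: 0.005
t 16.02 q [-0.98  1.1   0.66  1.49  0.35  1.48 -0.75] case tcp [0.0051 0.1698 0.1297] tip [0.0049 0.152  0.123 ] F case [-0.9  0.6  0.6] w 0.005
turn needed [24.5 -1.  -0.3]
[[165.3, 231.5], [460.5, 228.2], [165.3, 234.4], [460.6, 231.1], [165.2, 249.1], [461.0, 246.0]] [0.60435233 0.22360032 0.09946233]
231
```

View pics/w22.png

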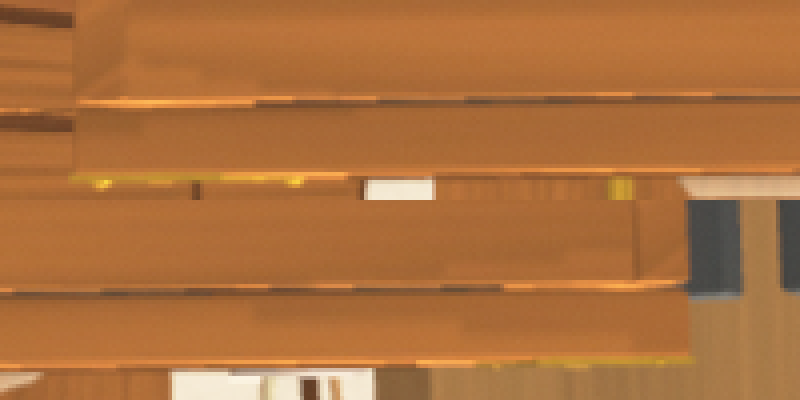

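```bash
python3 -m creep '[{"rx":6,"ry":0,"rz":0,"dx":0,"dy":-0.005,"dz":-0.02,"hand":1},{"rx":6,"ry":0,"rz":0,"dx":-0.002,"dy":0,"dz":-0.02,"hand":1},{"rx":6,"ry":-0.5,"rz":0,"dx":-0.002,"dy":0,"dz":-0.02,"hand":1},{"rx":6,"ry":-0.5,"rz":0,"dx":-0.001,"dy":0,"dz":-0.01,"hand":1},{"rx":0,"ry":0,"rz":0,"dx":0,"dy":0,"dz":0,"hand":1}]' 10; python3 goal.py 0.001 .087 .125
```

```text
time: 16.48
tcp_pos: [0.5659, 0.0367, 0.1889]
tcp_rot: [0.921, -0.078, 0.027, -0.38]
ft_force: [1.5, -1.8, 1.4]
gripper_width: 0.006
t 16.48 q [-0.9   0.73  0.63  1.65  0.28  1.29 -0.62] case tcp [-0.0005  0.139   0.1889] tip [-0.0006  0.1255  0.1755] F case [ 1.8 -1.5  1.4] w 0.006
turn needed [ 0.2  0.3 -0.4]
shift (tool axes) [0.0021 0.0819 0.0087]
```

```bash
python3 -m creep '[{"rx":0,"ry":0,"rz":0,"dx":0,"dy":0.025,"dz":0,"hand":1},{"rx":0,"ry":0,"rz":0,"dx":0,"dy":0.025,"dz":0,"hand":1},{"rx":0,"ry":0,"rz":0,"dx":0,"dy":0.02,"dz":0.004,"hand":1},{"rx":0,"ry":0,"rz":0,"dx":0,"dy":0.007,"dz":0.004,"hand":1},{"rx":0,"ry":0,"rz":0,"dx":0,"dy":0,"dz":0,"hand":1}]' 10; python3 goal.py 0.001 .089 .1183
```

```text
time: 16.9
tcp_pos: [0.5593, -0.0151, 0.1342]
tcp_rot: [0.919, -0.078, 0.035, -0.386]
ft_force: [-0.5, 0.3, 0.1]
gripper_width: 0.007
t 16.9 q [-0.84  0.77  0.62  1.76  0.3   1.11 -0.64] case tcp [0.0014 0.0868 0.1342] tip [0.0013 0.0735 0.1206] F case [-0.6  0.2  0.1] w 0.007
turn needed [-0.5 -0.4 -0.1]
shift (tool axes) [-0.0004  0.0098  0.0127]
```

```bash
python3 -m creep '[{"rx":-0.3,"ry":0,"rz":0,"dx":0,"dy":0.006,"dz":0.008,"hand":1},{"rx":0,"ry":0,"rz":0,"dx":0,"dy":0.001,"dz":0.001,"hand":1},{"rx":0,"ry":0,"rz":0,"dx":0,"dy":0,"dz":0,"hand":1}]' 10; python3 goal.py;  for i in 1; do :; done; python3 -m creep '[{"rx":0,"ry":0,"rz":0,"dx":0,"dy":0.001,"dz":0.001,"hand":1}]' 10; python3 goal.py; python3 -m creep '[{"rx":0,"ry":0,"rz":0,"dx":0,"dy":0.001,"dz":0.001,"hand":1}]' 10; python3 goal.py
```

```text
time: 17.15
tcp_pos: [0.5607, -0.0117, 0.1229]
tcp_rot: [0.92, -0.077, 0.035, -0.383]
ft_force: [-0.5, 0.1, 0.8]
gripper_width: 0.007
t 17.15 q [-0.84  0.79  0.62  1.76  0.29  1.1  -0.65] case tcp [0.0022 0.0904 0.1229] tip [0.0022 0.077  0.1094] F case [-0.5  0.1  0.8] w 0.007
turn needed [-0.3 -0.4 -0. ]
time: 17.23
tcp_pos: [0.5612, -0.0106, 0.1215]
tcp_rot: [0.92, -0.077, 0.035, -0.383]
ft_force: [0.7, 0.2, -1.0]
gripper_width: -0.002
t 17.23 q [-0.84  0.79  0.62  1.76  0.29  1.1  -0.65] case tcp [0.0025 0.0915 0.1215] tip [0.0025 0.0781 0.108 ] F case [ 0.6  0.3 -1. ] w -0.002
turn needed [-0.3 -0.3  0.1]
time: 17.32
tcp_pos: [0.5616, -0.0099, 0.12]
tcp_rot: [0.92, -0.076, 0.034, -0.383]
ft_force: [-0.5, -0.4, -0.4]
gripper_width: 0.001
t 17.32 q [-0.84  0.79  0.62  1.76  0.29  1.1  -0.65] case tcp [0.0028 0.0923 0.12  ] tip [0.0028 0.0789 0.1065] F case [-0.5 -0.5 -0.4] w 0.001
turn needed [-0.3 -0.3  0.1]
```

```bash
C='python3 -m creep'; python3 -m creep '[{"rx":0,"ry":0,"rz":0,"dx":0,"dy":0.001,"dz":0.0003,"hand":1}]' 10 | sed -n '2p;4p'; python3 -m creep '[{"rx":0,"ry":0,"rz":0,"dx":0,"dy":0.001,"dz":0.0003,"hand":1}]' 10| sed -n '2p;4p'; python3 -m creep '[{"rx":0,"ry":0,"rz":0,"dx":0,"dy":0.001,"dz":0.0005,"hand":1}]' 10| sed -n '2p;4p'; python3 -m creep '[{"rx":0,"ry":0,"rz":0,"dx":0,"dy":0.001,"dz":0.0005,"hand":1}]' 10| sed -n '2p;4p'
```

```text
tcp_pos: [0.5618, -0.0097, 0.119]
ft_force: [-0.1, -0.5, 0.4]
tcp_pos: [0.5619, -0.0099, 0.1183]
ft_force: [-1.2, 1.6, 4.3]
tcp_pos: [0.5619, -0.01, 0.1177]
ft_force: [-2.8, 5.5, 10.7]
tcp_pos: [0.5619, -0.01, 0.1175]
ft_force: [-3.3, 6.6, 13.7]
```

```bash
python3 -m creep '[{"rx":0,"ry":0,"rz":0,"dx":0,"dy":0.001,"dz":0.0012,"hand":1}]' 10 | sed -n '2p;4p'; python3 -m creep '[{"rx":0,"ry":0,"rz":0,"dx":0,"dy":0.0011,"dz":0.0015,"hand":1}]' 10| sed -n '2p;4p'; python3 -m creep '[{"rx":0,"ry":0,"rz":0,"dx":0,"dy":0.0011,"dz":0.0016,"hand":1}]' 10| sed -n '2p;4p'
```

```text
tcp_pos: [0.5619, -0.0098, 0.1172]
ft_force: [-4.2, 5.5, 17.3]
tcp_pos: [0.5621, -0.01, 0.1172]
ft_force: [-3.9, 3.6, 17.4]
tcp_pos: [0.5621, -0.01, 0.1171]
ft_force: [-5.2, 6.5, 18.0]
```

```bash
python3 -m creep '[{"rx":0,"ry":0,"rz":0,"dx":0,"dy":0.0014,"dz":0.0019,"hand":1}]' 10 | sed -n '2p;4p'; python3 -m creep '[{"rx":0,"ry":0,"rz":0,"dx":0,"dy":0.0016,"dz":0.0022,"hand":1}]' 10| sed -n '2p;4p'
```

```text
tcp_pos: [0.5622, -0.01, 0.1168]
ft_force: [-6.4, 7.2, 23.4]
tcp_pos: [0.5622, -0.01, 0.1166]
ft_force: [-7.5, 8.6, 26.0]
```

```bash
python3 -m creep '[{"rx":0,"ry":0,"rz":0,"dx":0,"dy":0,"dz":0,"hand":1}]' 10 | sed -n '2p;4p'; python3 -m creep '[{"rx":0,"ry":0,"rz":0,"dx":0,"dy":0,"dz":0,"hand":1}]' 10| sed -n '2p;4p'; python3 -m creep '[{"rx":0,"ry":0,"rz":0,"dx":0,"dy":-0.0003,"dz":-0.0003,"hand":1}]' 10| sed -n '2p;4p'; python3 -m creep '[{"rx":0,"ry":0,"rz":0,"dx":0,"dy":-0.0005,"dz":-0.0005,"hand":1}]' 10| sed -n '2p;4p'
```

```text
tcp_pos: [0.5621, -0.0099, 0.1179]
ft_force: [-1.7, 2.0, 4.6]
tcp_pos: [0.5621, -0.0098, 0.1187]
ft_force: [-0.5, 1.2, 0.4]
tcp_pos: [0.5622, -0.0098, 0.1193]
ft_force: [-0.0, 0.1, 0.1]
tcp_pos: [0.5623, -0.0097, 0.12]
ft_force: [0.4, -0.5, -1.4]
```

```bash
python3 -m creep '[{"rx":0,"ry":0,"rz":0,"dx":0,"dy":-0.01,"dz":-0.005,"hand":1},{"rx":0,"ry":0,"rz":0,"dx":0,"dy":-0.03,"dz":0,"hand":1},{"rx":0,"ry":0,"rz":0,"dx":0,"dy":-0.03,"dz":0,"hand":1},{"rx":0,"ry":0,"rz":0,"dx":0,"dy":-0.03,"dz":0,"hand":1},{"rx":0,"ry":0,"rz":0,"dx":0,"dy":-0.03,"dz":0,"hand":1},{"rx":0,"ry":0,"rz":0,"dx":0,"dy":-0.03,"dz":0,"hand":1},{"rx":0,"ry":0,"rz":0,"dx":0,"dy":-0.03,"dz":0,"hand":1},{"rx":0,"ry":0,"rz":0,"dx":0,"dy":0,"dz":0,"hand":1},{"rx":0,"ry":0,"rz":0,"dx":0,"dy":0,"dz":0,"hand":1}]' 10; python3 -c "
from h import *
img('top','t20.png'); img('wrist','w23.png')"
```

```text
time: 19.15
tcp_pos: [0.5827, 0.1253, 0.2679]
tcp_rot: [0.921, -0.079, 0.037, -0.379]
ft_force: [0.3, 0.2, -1.1]
gripper_width: 0.004
```

View pics/t20.png

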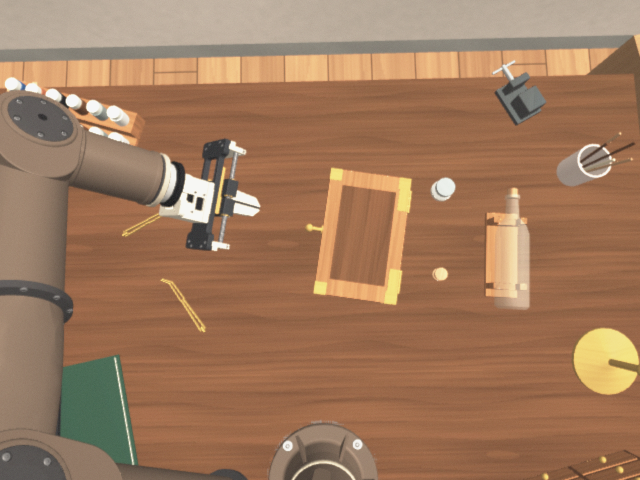

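View pics/w23.png

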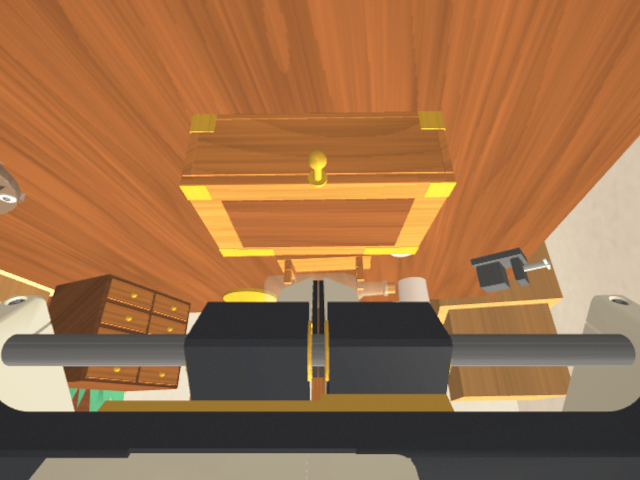

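The lid is shut (pull at (311,227) in the top view). The jar, spool, bottle and tweezers are where they were and the arm is clear, so I'm handing in.

```bash
python3 -c "
from h import *
print(env.hand_in())"
```

```text
the job is handed in; nothing more can be done
None
```

The oak case is shut and handed in at about 19 s of the 64 s. The catch appears to be holding, but I inferred that from a small remaining gap rather than seeing it.

**What I did**
- **Unlocking:** I pushed the knee knob through straight with the closed fingertips, at about 5 to 8 N. The lid came down to about 1.22 rad with the knee near 2.0 rad by my geometry model, and it stayed there when I let go.
- **Lowering:** I gripped the ball pull and brought the lid down its arc at about 0.5 rad/s, never letting it fall freely.
- **Shutting:** I pressed it past the catch and onto the seal with about 19 N on the pull. I then pressed the lid's front edge twice more. The readings peaked at 26 N straight down, about 29 N in all, against the board's 30 N limit.

**Last checks**
- **Is it caught?** After the first press the pictures still showed a gap of about 1.3 to 2.5 mm, so I pressed again and it narrowed. A level look after the second press then showed about 1 mm.
- **Third press:** Pushing on the shut lid gave a stiff, repeatable response, with at most 1.4 mm of give up to 18 N. That is under the 2 mm limit and less than the 2 to 4 mm an uncaught lid springs back. The margin is small, though, and the gap is not zero.
- **Surroundings:** In the last top view the jar, spool, bottle and both tweezers had not visibly moved, and the arm was clear of everything. The arm hid the probe in that view. The hull and the folded stay are under the closed lid, so I could not see them at the end. I saw the hull in its place with the lid half down, and nothing touched it after that.

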